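# Strip the battery charger, pack the carry case and clip it shut

## Robot

A 6-joint arm with a two-finger parallel gripper is mounted at the origin on the work surface. World frame = base frame: x ahead of the robot, y to its left, z up, the work surface at z = 0. Lengths are in m, angles in rad, forces in N, time in s.
With the tool pointing down it reaches from about 0.3 to 0.775 m from the base axis. Payload 14.6 kg.
Tool frame: the origin (TCP) lies at the very end of the fingers, on their centre line; the grasp point (between the pads) lies 19 mm behind it (robot.hold_point_z is the z of the grasp point in the tool frame, in m); z points along the fingers, y is the direction in which the jaws open and shut (so a half turn about z gives the same grasp; the last joint's range is limited). The gripper opens to 94 mm and grips with 3 to 60 N. Pads are 16 mm wide; open, the fingers measure 119 mm over their backs; the gripper's body (75 mm by 177 mm) begins 78 mm behind the grasp point.
Start: joints at [-1.273, 0.3, 1.521, -0, 1.321, -0.067], TCP at [0.196, -0.514, 0.205] pointing down, gripper open.
Joint ranges: [-3.03, 3.03], [-0.79, 2.21], [0.23, 2.52], [-1.04, 4.18], [0, 3.07], [-2.55, 2.55]. Speed limits (rad/s): [2.22, 2.22, 2.57, 3.14, 3.14, 3.14].

## Interface

Orientations are given as a unit quaternion [x, y, z, w].
In Python, from workcell import robot gives the robot as it stands.
- The arm moves only by the tool drive_tool, never from a script. Its argument "targets" is a list of rows, each an object of numbers: "dx", "dy", "dz": the shift along the tool's x, y, z in m; "ax", "ay", "az": the turn, a rotation vector about the tool's x, y, z in rad; "grip": the finger opening in m, from 0 to 0.094. In form: [{"dx": .., "dy": .., "dz": .., "ax": .., "ay": .., "az": .., "grip": ..}, ...]. A call has 1 to 5 rows; each row is the pose to reach, as a shift and turn from the pose commanded when the call began, along the tool's axes at that moment; what a row does not reach only later rows make up. A row lasts 1/10 s, in which the tool goes at most 50 mm and 8.59 degrees, less where a joint would pass 70% of its speed; a pose out of reach is approached as far as the arm can. A call with a gripper value outside its range is refused whole. The fingers move at their own pace and stop on an object; the grip force is fixed at half the most. Time passes only in rows, so rows that repeat a pose let the fingers close. It gives the time, the measured TCP pose, the force and the opening at its end, in the units of the state.
- robot.get_obs(): the state, without advancing time (a new reading comes with each control period).
- robot.get_image(name): name is "scene" or "top" or "wrist"; returns a dict with "image" (480x640x3 uint8, red, green, blue), "intrinsics" (3x3 intrinsics, pixels), "rvec" (rotation vector, rad) and "tvec" (3), from world to camera coordinates, as OpenCV has them; the wrist camera has in their place "hand_eye" (4x4, takes a point from camera to tool coordinates, whose origin is the TCP and whose axes are the flange's). Camera axes: x right, y down, z forward; pixel columns grow to the right and rows downward; lengths in m; the calibration is good to about 2 mm. A picture is of the moment at which its call begins: read the wrist's pose just before it. There is no depth.
- robot.job_done(): hands the job in, once; it reports no verdict.
Trained networks look in the newest picture that a camera, given by its name, has taken for a name from the list of things; names that differ only in an ending like _2 or _b are one class to them, and where a whole thing is asked for, a point or a joint stands for the part that bears it (a point fixed in the world has none). Each returns a list of dicts, best first, with "p" (0 to 1); they miss things now and then, are a little off and sometimes report something else, mostly with a low value. They report only what shows in the picture. A call takes as long as a camera call. They do not tell look-alikes from the thing itself.
- robot.cut_out(camera, target): "mask" (480x640 bool, what is visible of it) and "bbox" ([left, top, right, bottom] in pixels, round what is visible of it).
- robot.mark_of(camera, target): "position" ([row, column] in pixels: a listed point, or the origin of a listed thing).
The state is a dict: "time": time; "q": joint angles; "dq": joint speeds; "tau": joint torques, N m; "tool_pos": TCP position; "tcp_rot": TCP orientation; "contact_force": force on the tool from outside, world axes, zero at the start; "ft_torque": the same for the moment, N m; "grip_width": finger opening in m.
Only numpy, scipy, OpenCV 4.12 (cv2) and the standard library are available. Lean on these libraries where they do the work, as an engineer would, in place of code of your own. Each camera call takes 0.05 s, during which the arm holds its last target.

## Task

Put every battery pack there is into the green carry case: pull the ones in the charger straight up until their catches let go, and take the one standing on the bench as well. Then close the lid fully and press the clip on its front edge all the way down against the case. Leave the brass bell, the hammer and the grinder where they are.

Things in the scene. Friction and masses are not known exactly. Their poses are not given: they have to be found in the camera images.
- charger: Grey charging station fixed to the bench, 300 mm long (y), 48 mm high; origin on the bench under the middle of the row of wells; x points away from its low front console (x = -68 to -38 mm), rear face at x = +42; z up. Four wells at y = -105, -35, +35, +105 mm (x = 0), 44 (x) by 50 mm (y), open at the top, floor 12 mm up, so 36 mm deep. Sprung balls in the y sides of each well hold the pack
- pack1: Black stick battery pack, 40 (x) by 46 (y) by 90 mm (z), about 0.24 kg; origin at the centre of its foot, z along its length. Catch groove in each y side, 8 to 22 mm above the foot. Starts in the charger's well at y = -105 mm on the well floor, axes as the charger's. A straight upward pull of about 10 to 20 N frees it in the first 10 mm; clear of the well after 36 mm. Absent in some starts
- pack2: As pack1, in the well at y = -35 mm. Absent in some starts
- pack3: As pack1, in the well at y = +35 mm. Absent in some starts
- pack4: As pack1, in the well at y = +105 mm. Absent in some starts
- pack5: The same kind of pack, standing loose on the bench between charger and case; always present
- case: Green sheet-steel carry case that does not shift; outside 140 (x) by 310 mm (y), rim 60 mm up, walls and floor 5 mm thick, open inside (no dividers); origin on the bench under its centre; x points to the hinge side, z up. A pack standing in it rises 35 mm above the rim and fits under the shut lid (96 mm of room from floor to lid); it may stand or lie
- lid (a joint): Angle of the case's lid: 0 shut, 1.57 upright, at most 1.9 (leaning back). Starts wide open. Stiff hinge (0.3 N m of friction, lid 0.4 kg): it stays about where it is left; a few newtons at its edge push it over. The lid is a hollow cover 45 mm deep, 140 (x) by 310 mm (y); shut, its top is 105 mm above the bench
- lid_hinge (a point): Middle of the lid's hinge axis, which lies along the case's y, at x = +70 mm, 60 mm up, in the case's frame; its axes are the case's
- lid_edge (a point): Middle of the lid's top front edge, on the outer face, 140 mm from the hinge side; the point turns with the lid (its x points along the lid towards the hinge, its z out of the lid's top face)
- clip (a joint): Angle of the steel snap clip hinged on the front of the lid: 0 sticking straight out from the lid's front, 1.5 fully down, lying against the front of the shut case. Stiff (0.06 N m), stays where it is left
- clip_tip (a point): Middle of the free edge of the clip, a plate 50 mm wide (along the case's y) and 5 mm thick, 34 mm from its hinge line; the hinge line lies 4 mm in front of the lid's front face and 10 mm above the case's rim when the lid is shut
- bell: Bystander: brass instrument bell standing flare down, 124 mm across and 125 mm high; origin under its centre
- hammer: Bystander: hammer lying on the bench, 240 mm long
- grinder: Bystander: grey cordless straight grinder lying on the bench without its pack, about 235 mm long
Not all that is in view belongs to the job. What is shaped like the pack5 but blue or pink is not meant.

How it is judged:
By the outcome, as a careful person would: the job done as asked, in the order asked, and still so for the second after the job is handed in, with the robot touching nothing.
Of pack1, pack2, pack3, pack4 only 2 to 3 are there at a start; the rules pass over those that are not, and their reading is None.
At some moment in a run one of pack5 may be knocked a few centimetres aside while the robot is not near it.
Once in a run the grip may slacken for a moment while it holds something.
It also fails if it takes over 210 s, if anything falls off the work surface, if the arm or the gripper's body presses on something with over 40 N, if the wrist force passes 120 N, or if a joint passes its speed limit or range.

## Working session

There is one attempt and no reset: what is moved stays moved. The work goes in short steps, Python scripts to look and compute and a tool call to move; the robot and the scene stay as the last step left them, time stands still between calls to the robot, and variables do not carry over. Pictures are saved under pics/ and viewed, and the job is handed in when it is done.

Besides the shell and the picture viewer there is one more tool, called after "Call:" as name(argument=value, ...), one argument or row to a line, values as JSON. drive_tool: Moves the arm, as the interface text tells. Its arguments: {"type":"object","properties":{"targets":{"type":"array"}},"required":["targets"]}

```bash
mkdir -p pics; ls; cat > h.py <<'E'
import numpy as np, cv2
from workcell import robot
from scipy.spatial.transform import Rotation as R
def snap(cam,fn):
    o=robot.get_obs(); d=robot.get_image(cam)
    cv2.imwrite('pics/'+fn,cv2.cvtColor(d['image'],cv2.COLOR_RGB2BGR)); return o,d
def camT(o,d):
    if 'hand_eye' in d:
        T=np.eye(4);T[:3,:3]=R.from_quat(o['tcp_rot']).as_matrix();T[:3,3]=o['tool_pos']
        W=T@np.array(d['hand_eye']); return W[:3,:3],W[:3,3]
    Rm=R.from_rotvec(np.array(d['rvec']).ravel()).as_matrix()
    return Rm.T,-Rm.T@np.array(d['tvec']).ravel()
def ray(o,d,u,v):
    Rc,c=camT(o,d);K=np.array(d['intrinsics'])
    return c,Rc@np.linalg.solve(K,[u,v,1])
def at_z(o,d,u,v,z):
    c,r=ray(o,d,u,v); return c+r*(z-c[2])/r[2]
def proj(o,d,P):
    Rc,c=camT(o,d);K=np.array(d['intrinsics']);p=(np.atleast_2d(P)-c)@Rc
    q=p@K.T; return q[:,:2]/q[:,2:]
E
python3 - <<'E'
from h import *
o,d=snap('scene','s0.png')
for n in ['charger','case','pack5','lid','clip','bell','hammer','grinder']:
    print('scene',n,[(round(x['p'],2),np.round(x['bbox'])) for x in robot.cut_out('scene',n)][:6])
o2,d2=snap('top','t0.png')
for n in ['charger','case','pack5','pack1','lid','clip','bell','hammer','grinder']:
    print('top',n,[(round(x['p'],2),np.round(x['bbox'])) for x in robot.cut_out('top',n)][:6], [(round(x['p'],2),np.round(x['position'])) for x in robot.mark_of('top',n)][:6])
print(camT(o,d),camT(o2,d2),d2['intrinsics'],o)
E
```

```text
pics
scene charger [(0.77, array([117., 184., 268., 250.])), (0.46, array([444., 226., 489., 252.])), (0.35, array([347., 220., 588., 349.]))]
scene case [(0.75, array([345., 219., 588., 346.]))]
scene pack5 [(0.93, array([279., 160., 306., 207.])), (0.9, array([260., 227., 292., 279.])), (0.7, array([125., 160., 157., 198.])), (0.69, array([387., 172., 414., 222.])), (0.63, array([294., 197., 323., 248.])), (0.58, array([154., 165., 185., 205.]))]
scene lid [(0.76, array([343., 218., 587., 346.])), (0.48, array([184., 177., 218., 213.])), (0.2, array([344., 312., 409., 468.]))]
scene clip [(0.94, array([443., 229., 486., 251.])), (0.68, array([293., 201., 324., 249.]))]
scene bell [(0.72, array([217., 306., 296., 397.]))]
scene hammer [(0.67, array([ 84., 253., 208., 368.]))]
scene grinder [(0.57, array([346., 312., 410., 466.]))]
top charger [(0.82, array([364., 243., 519., 298.]))] [(0.72, array([262., 442.]))]
top case [(0.84, array([ 88., 192., 275., 317.]))] [(0.66, array([274., 198.]))]
top pack5 [(0.93, array([450., 253., 484., 272.])), (0.82, array([488., 254., 519., 276.]))
[... 236 characters left out ...]
[347., 261.])), (0.67, array([238., 338.])), (0.65, array([262., 428.])), (0.59, array([328., 363.]))]
top pack1 [(0.93, array([450., 253., 484., 272.])), (0.82, array([488., 254., 519., 276.])), (0.82, array([352., 316., 382., 342.])), (0.64, array([250., 338., 272., 366.])), (0.62, array([327., 223., 351., 249.])), (0.6, array([312., 273., 342., 300.]))] [(0.9, array([264., 456.])), (0.79, array([265., 490.])), (0.75, array([347., 261.])), (0.67, array([238., 338.])), (0.65, array([262., 428.])), (0.59, array([328., 363.]))]Traceback (most recent call last):
  File "<stdin>", line 7, in <module>
ValueError: it knows: bell, case, charger, clip_tip, grinder, hammer, lid_edge, lid_hinge, pack
```

```bash
python3 - <<'E'
from h import *
a=cv2.imread('pics/t0.png'); 
cv2.imwrite('pics/t0c.png',cv2.resize(a[180:400,80:540],None,fx=1.7,fy=1.7,interpolation=3))
E
```

```text
(no output)
```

View pics/s0.png

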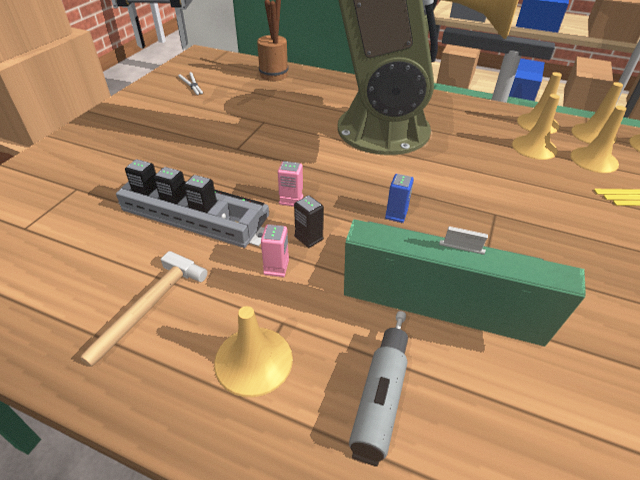

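View pics/t0.png

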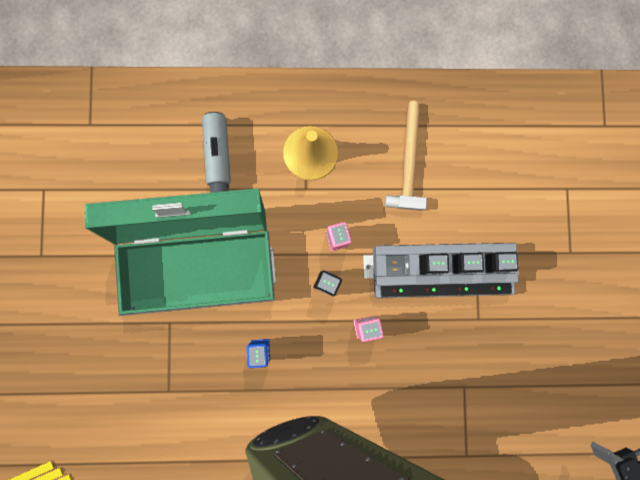

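```bash
python3 - <<'E'
from h import *
o,d=snap('scene','s1.png');o2,d2=snap('top','t1.png')
for n in ['charger','case','pack5','lid_hinge','lid_edge','clip_tip','bell','hammer','grinder']:
    try: print(n,[(round(x['p'],2),np.round(x['position'])) for x in robot.mark_of('top',n)][:7],[(round(x['p'],2),np.round(x['position'])) for x in robot.mark_of('scene',n)][:7])
    except Exception as e: print(n,e)
print(camT(o,d),camT(o2,d2),d2['intrinsics'],o)
E
```

```text
charger [(0.97, array([263., 443.]))] [(0.58, array([216., 193.]))]
case [(0.56, array([273., 203.]))] [(0.62, array([289., 440.])), (0.39, array([410., 375.]))]
pack5 [(0.97, array([284., 323.])), (0.95, array([264., 457.])), (0.8, array([264., 426.])), (0.66, array([327., 366.])), (0.6, array([264., 489.])), (0.57, array([238., 336.])), (0.55, array([350., 261.]))] [(0.97, array([241., 307.])), (0.95, array([207., 180.])), (0.91, array([217., 203.])), (0.84, array([200., 149.])), (0.73, array([267., 274.])), (0.65, array([214., 394.])), (0.57, array([199., 293.]))]
lid_hinge [(0.68, array([236., 193.])), (0.62, array([265., 491.])), (0.62, array([265., 429.])), (0.26, array([275., 200.]))] []
lid_edge [(0.55, array([198., 174.]))] [(0.86, array([268., 459.])), (0.71, array([362., 255.]))]
clip_tip [(0.9, array([208., 170.])), (0.7, array([266., 427.]))] [(0.66, array([234., 468.]))]
bell [(0.95, array([150., 312.]))] [(0.76, array([362., 254.]))]
hammer [(0.84, array([156., 410.]))] [(0.8, array([310., 143.]))]
grinder [(0.79, array([152., 220.])), (0.51, array([274., 200.]))] [(0.
[... 507 characters left out ...]
    0.           1.        ]] {'time': 0.95, 'q': array([-1.27258135e+00,  2.99883124e-01,  1.52101025e+00, -1.24199970e-05,
        1.32067100e+00, -6.66275520e-02]), 'dq': array([-0.0006428 ,  0.00080734, -0.0017482 , -0.00018671, -0.00060775,
        0.00027238]), 'tau': array([ 9.18166756e-05, -5.31664932e+01, -3.52917409e+01,  7.08392006e-02,
        2.12642492e-02, -3.91485014e-05]), 'tool_pos': array([ 0.19621943, -0.51380064,  0.2054505 ]), 'tcp_rot': array([ 9.83407052e-01,  1.81412704e-01, -4.34268039e-06,  1.47416181e-05]), 'contact_force': array([-0.19030098,  0.07280619,  0.50292272]), 'ft_torque': array([ 0.02943241,  0.028319  , -0.03016428]), 'grip_width': 0.0940974729399774}
```

```bash
python3 - <<'E'
from h import *
a=cv2.imread('pics/t1.png'); 
cv2.imwrite('pics/ca.png',cv2.resize(a[180:330,75:285],None,fx=3.8,fy=3.8,interpolation=2))
cv2.imwrite('pics/cb.png',cv2.resize(a[215:360,310:525],None,fx=3.7,fy=3.7,interpolation=2))
E
```

```text
(no output)
```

View pics/ca.png

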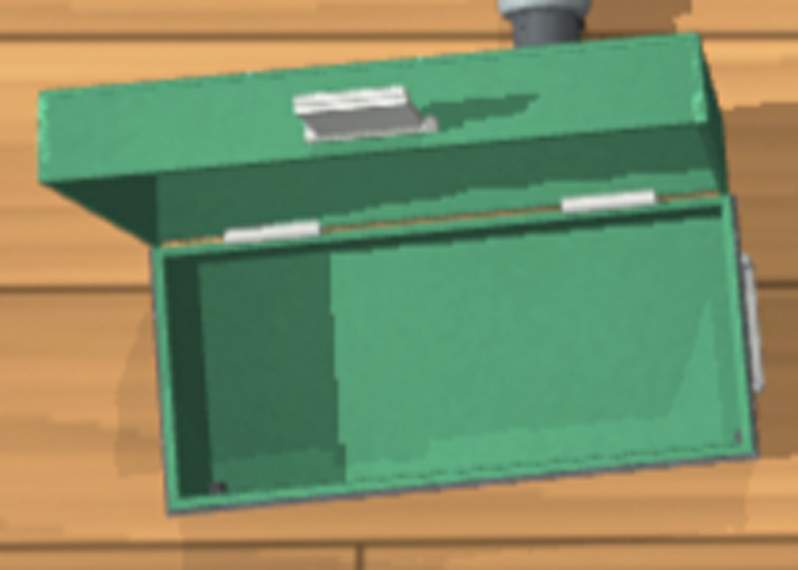

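View pics/cb.png

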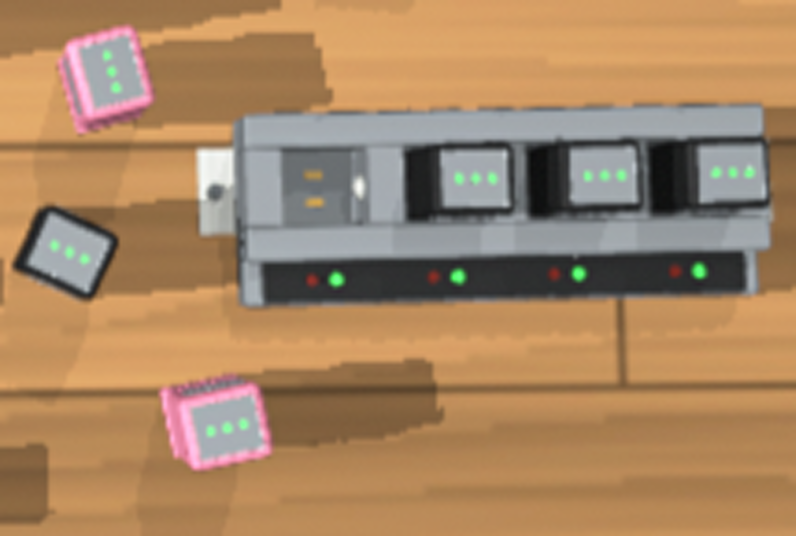

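```bash
python3 - <<'E'
from h import *
o,d=snap('top','t2.png')
def A(L,z): return np.array([at_z(o,d,75+x/3.8,180+y/3.8,z) for x,y in L])
def B(L,z): return np.array([at_z(o,d,310+x/3.7,215+y/3.7,z) for x,y in L])
c=A([(152,245),(735,193),(757,455),(168,513)],.06);print(np.round(c,4),c.mean(0), np.linalg.norm(np.roll(c,-1,0)-c,axis=1))
r=B([(240,117),(762,105)],.048);print('charger rear',r,np.linalg.norm(r[0]-r[1]))
print('leds',B([(476,179),(605,176),(733,173)],.102))
print('p5',B([(50,207),(118,240),(90,300),(22,268),(70,252)],.09))
print('lid',A([(38,92),(700,33),(705,122),(40,182)],.2))
from scipy.optimize import least_squares
E
```

```text
[[0.5477 0.4198 0.06  ]
 [0.5746 0.1078 0.06  ]
 [0.433  0.0959 0.06  ]
 [0.4049 0.4077 0.06  ]] [0.4900411  0.25781776 0.06      ] [0.3131847  0.14215954 0.31305996 0.14329798]
charger rear [[ 0.54184113 -0.11418725  0.048     ]
 [ 0.547369   -0.4145438   0.048     ]] 0.30040741239615354
leds [[ 0.50331371 -0.23273093  0.102     ]
 [ 0.5045352  -0.30291139  0.102     ]
 [ 0.5057657  -0.37288782  0.102     ]]
p5 [[ 0.4900827  -0.00387849  0.09      ]
 [ 0.47206597 -0.04044618  0.09      ]
 [ 0.43997319 -0.02498094  0.09      ]
 [ 0.45738633  0.01147777  0.09      ]
 [ 0.46578971 -0.01445592  0.09      ]]
lid [[0.60662245 0.42168916 0.2       ]
 [0.63416773 0.11535446 0.2       ]
 [0.59186057 0.11292243 0.2       ]
 [0.5645467  0.41947229 0.2       ]]
```

```bash
cat >> h.py <<'E'
def plan(x,y,z,phi,o=None):
    o=o or robot.get_obs(); Rm=R.from_quat(o['tcp_rot']); 
    X=np.array([np.cos(phi),np.sin(phi),0]);Y=np.array([np.sin(phi),-np.cos(phi),0])
    Rt=R.from_matrix(np.c_[X,Y,[0,0,-1]])
    dp=Rm.inv().apply(np.array([x,y,z])-o['tool_pos']); rv=(Rm.inv()*Rt).as_rotvec()
    print('d',np.round(dp,4),'a',np.round(rv,4),'pos',np.round(o['tool_pos'],4),'t',round(o['time'],2),'w',round(o['grip_width'],4)); 
E
python3 - <<'E'
from h import *
plan(.48,-.3,.25,1.589)
E
```

```text
d [ 0.3414 -0.0985 -0.0446] a [ 0.     -0.     -1.2242] pos [ 0.1962 -0.5138  0.2054] t 2.0 w 0.0937
```

Call:
drive_tool(
  targets=[
    {"dx": 0,"dy": 0,"dz": -0.045,"az": -0.12,"grip": 0.094},
    {"dx": 0.16,"dy": -0.05,"dz": -0.045,"az": -0.6,"grip": 0.094},
    {"dx": 0.16,"dy": -0.05,"dz": -0.045,"az": -0.6,"grip": 0.094},
    {"dx": 0.16,"dy": -0.05,"dz": -0.045,"az": -0.6,"grip": 0.094},
    {"dx": 0.16,"dy": -0.05,"dz": -0.045,"az": -0.6,"grip": 0.094},
  ],
)

```text
invalid input
```

```bash
python3 - <<'E'
from h import *
plan(.48,-.3,.25,1.589)
E
```

```text
d [ 0.3414 -0.0985 -0.0446] a [ 0.     -0.     -1.2242] pos [ 0.1962 -0.5138  0.2054] t 2.0 w 0.0937
```

Call:
drive_tool(
  targets=[
    {"dx": 0.0,"dy": 0.0,"dz": -0.045,"ax": 0.0,"ay": 0.0,"az": -0.12,"grip": 0.094},
    {"dx": 0.16,"dy": -0.05,"dz": -0.045,"ax": 0.0,"ay": 0.0,"az": -0.6,"grip": 0.094},
    {"dx": 0.16,"dy": -0.05,"dz": -0.045,"ax": 0.0,"ay": 0.0,"az": -0.6,"grip": 0.094},
    {"dx": 0.16,"dy": -0.05,"dz": -0.045,"ax": 0.0,"ay": 0.0,"az": -0.6,"grip": 0.094},
    {"dx": 0.16,"dy": -0.05,"dz": -0.045,"ax": 0.0,"ay": 0.0,"az": -0.6,"grip": 0.094},
  ],
)

```text
time: 2.5
tool_pos: [0.3303, -0.4076, 0.2507]
tcp_rot: [0.884, 0.468, 0.0, 0.0]
contact_force: [0.9, -0.1, -0.5]
grip_width: 0.094
```

```bash
python3 - <<'E'
from h import *
plan(.48,-.3,.25,1.589)
E
```

```text
d [0.1731 0.0632 0.0008] a [ 5.000e-04 -2.000e-04 -6.159e-01] pos [ 0.3303 -0.4076  0.2507] t 2.5 w 0.094
```

Call:
drive_tool(
  targets=[
    {"dx": 0.17,"dy": 0.06,"dz": 0.0,"ax": 0.0,"ay": 0.0,"az": -0.615,"grip": 0.094},
    {"dx": 0.17,"dy": 0.06,"dz": 0.0,"ax": 0.0,"ay": 0.0,"az": -0.615,"grip": 0.094},
    {"dx": 0.17,"dy": 0.06,"dz": 0.0,"ax": 0.0,"ay": 0.0,"az": -0.615,"grip": 0.094},
    {"dx": 0.17,"dy": 0.06,"dz": 0.0,"ax": 0.0,"ay": 0.0,"az": -0.615,"grip": 0.094},
    {"dx": 0.17,"dy": 0.06,"dz": 0.0,"ax": 0.0,"ay": 0.0,"az": -0.615,"grip": 0.094},
  ],
)

```text
time: 3.0
tool_pos: [0.4763, -0.3021, 0.2501]
tcp_rot: [0.701, 0.713, 0.0, -0.0]
contact_force: [-0.7, -0.6, -0.1]
grip_width: 0.0942
```

```bash
python3 - <<'E'
from h import *
o,d=snap('wrist','w1.png');print(d['hand_eye'],d['intrinsics'])
plan(.48,-.3,.25,1.589)
for x in robot.cut_out('wrist','pack5'):print(x['p'],x['bbox'])
C=np.array([.5026,-.2636]);a=.0184;M=np.array([[np.cos(a),-np.sin(a)],[np.sin(a),np.cos(a)]])
im=cv2.imread('pics/w1.png')
for y in(-.105,-.035,.035):
    for off in[(-.02,-.023),(.02,-.023),(.02,.023),(-.02,.023)]:
        p=C+M@np.array([off[0],y+off[1]]);q=proj(o,d,[*p,.102])[0];cv2.circle(im,tuple(int(v) for v in q),3,(0,0,255),-1)
cv2.imwrite('pics/w1o.png',im)
E
```

```text
[[ 1.48232524e-04 -9.68735688e-01 -2.48095032e-01  7.21274112e-02]
 [ 9.99999769e-01  3.08290423e-04 -6.06297692e-04 -1.13568105e-03]
 [ 6.63827534e-04 -2.48094885e-01  9.68735510e-01 -1.77678520e-01]
 [ 0.00000000e+00  0.00000000e+00  0.00000000e+00  1.00000000e+00]] [[430.07052708   0.         320.06861316]
 [  0.         430.07052708 230.89948004]
 [  0.           0.           1.        ]]
d [0.0033 0.0051 0.0001] a [-0.0004 -0.0003 -0.0051] pos [ 0.4749 -0.3034  0.2501] t 3.05 w 0.0941
0.96 [332.8, 92.4, 390.0, 157.1]
0.79 [330.5, 175.5, 388.3, 242.2]
0.58 [330.9, 250.4, 377.0, 323.4]
```

View pics/w1o.png

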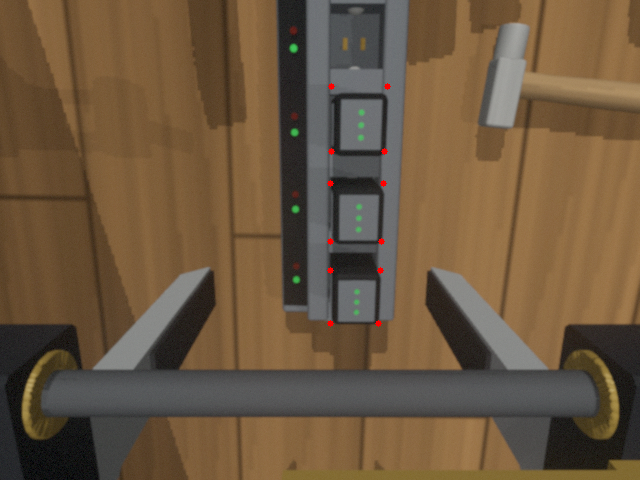

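```bash
python3 - <<'E'
from h import *
plan(.5058,-.3729,.14,1.589)
E
```

```text
d [-0.069   0.0312  0.1102] a [-0.0005 -0.0001 -0.0092] pos [ 0.4741 -0.3042  0.2502] t 3.1 w 0.0942
```

Call:
drive_tool(
  targets=[
    {"dx": -0.069,"dy": 0.031,"dz": 0.06,"ax": 0.0,"ay": 0.0,"az": -0.009,"grip": 0.08},
    {"dx": -0.069,"dy": 0.031,"dz": 0.11,"ax": 0.0,"ay": 0.0,"az": -0.009,"grip": 0.08},
    {"dx": -0.069,"dy": 0.031,"dz": 0.11,"ax": 0.0,"ay": 0.0,"az": -0.009,"grip": 0.08},
    {"dx": -0.069,"dy": 0.031,"dz": 0.11,"ax": 0.0,"ay": 0.0,"az": -0.009,"grip": 0.08},
  ],
)

```text
time: 3.5
tool_pos: [0.5031, -0.374, 0.1355]
tcp_rot: [0.702, 0.712, -0.0, -0.004]
contact_force: [0.2, 0.5, -0.0]
grip_width: 0.0802
```

```bash
python3 - <<'E'
from h import *
plan(.5058,-.3729,.064,1.589)
o,d=snap('wrist','w2.png')
E
```

```text
d [0.0007 0.0032 0.0715] a [-0.0062 -0.0051 -0.0047] pos [ 0.5031 -0.374   0.1355] t 3.5 w 0.0802
```

View pics/w2.png

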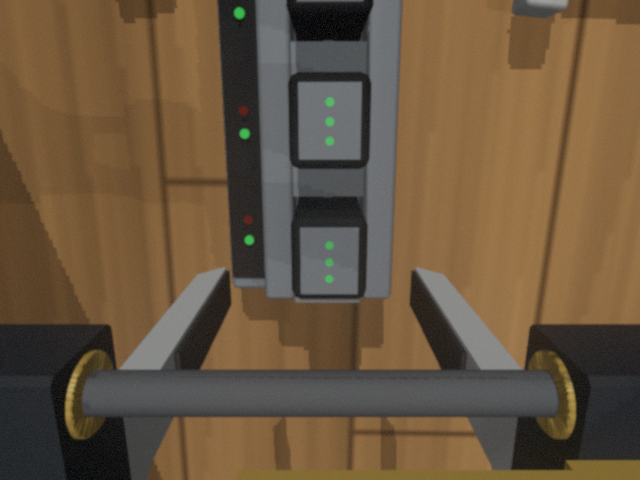

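```bash
python3 - <<'E'
from h import *
o,d=snap('wrist','w3.png')
p=o['tool_pos'];print(p,proj(o,d,[p[0],p[1],.102]))
print(at_z(o,d,329.5,262,.102), at_z(o,d,293,298,.102),at_z(o,d,366,298,.102),at_z(o,d,330,225,.102))
E
```

```text
[ 0.50404748 -0.37375082  0.13901131] [[322.68018842 262.67928763]]
[ 0.50762126 -0.37331928  0.102     ] [ 0.48844002 -0.39393198  0.102     ] [ 0.52760274 -0.39329913  0.102     ] [ 0.50747814 -0.35334964  0.102     ]
```

Call:
drive_tool(
  targets=[
    {"dx": 0.0,"dy": 0.0035,"dz": 0.025,"ax": 0.0,"ay": 0.0,"az": -0.004,"grip": 0.08},
    {"dx": 0.0,"dy": 0.0035,"dz": 0.05,"ax": 0.0,"ay": 0.0,"az": -0.004,"grip": 0.08},
    {"dx": 0.0,"dy": 0.0035,"dz": 0.075,"ax": 0.0,"ay": 0.0,"az": -0.004,"grip": 0.08},
    {"dx": 0.0,"dy": 0.0035,"dz": 0.075,"ax": 0.0,"ay": 0.0,"az": -0.004,"grip": 0.08},
    {"dx": 0.0,"dy": 0.0035,"dz": 0.075,"ax": 0.0,"ay": 0.0,"az": -0.004,"grip": 0.036},
  ],
)

```text
time: 4.1
tool_pos: [0.5097, -0.3735, 0.0683]
tcp_rot: [0.699, 0.715, 0.0, 0.001]
contact_force: [0.5, -0.2, 0.5]
grip_width: 0.0749
```

Call:
drive_tool(
  targets=[
    {"dx": 0.0,"dy": 0.0,"dz": 0.0,"ax": 0.0,"ay": 0.0,"az": 0.0,"grip": 0.03},
    {"dx": 0.0,"dy": 0.0,"dz": 0.0,"ax": 0.0,"ay": 0.0,"az": 0.0,"grip": 0.03},
    {"dx": 0.0,"dy": 0.0,"dz": 0.0,"ax": 0.0,"ay": 0.0,"az": 0.0,"grip": 0.03},
    {"dx": 0.0,"dy": 0.0,"dz": 0.0,"ax": 0.0,"ay": 0.0,"az": 0.0,"grip": 0.03},
    {"dx": 0.0,"dy": 0.0,"dz": 0.0,"ax": 0.0,"ay": 0.0,"az": 0.0,"grip": 0.03},
  ],
)

```text
time: 4.6
tool_pos: [0.509, -0.3732, 0.0658]
tcp_rot: [0.699, 0.715, -0.0, 0.0]
contact_force: [-2.3, 0.5, 2.5]
grip_width: 0.04
```

Gripped (40 mm). Pull straight up gently.

Call:
drive_tool(
  targets=[
    {"dx": 0.0,"dy": 0.0,"dz": -0.005,"ax": 0.0,"ay": 0.0,"az": 0.0,"grip": 0.03},
    {"dx": 0.0,"dy": 0.0,"dz": -0.01,"ax": 0.0,"ay": 0.0,"az": 0.0,"grip": 0.03},
    {"dx": 0.0,"dy": 0.0,"dz": -0.015,"ax": 0.0,"ay": 0.0,"az": 0.0,"grip": 0.03},
    {"dx": 0.0,"dy": 0.0,"dz": -0.025,"ax": 0.0,"ay": 0.0,"az": 0.0,"grip": 0.03},
    {"dx": 0.0,"dy": 0.0,"dz": -0.04,"ax": 0.0,"ay": 0.0,"az": 0.0,"grip": 0.03},
  ],
)

```text
time: 5.1
tool_pos: [0.5093, -0.3732, 0.1069]
tcp_rot: [0.699, 0.715, 0.0, 0.0]
contact_force: [-0.1, -0.8, -3.6]
grip_width: 0.0395
```

Call:
drive_tool(
  targets=[
    {"dx": 0.0,"dy": 0.0,"dz": -0.04,"ax": 0.0,"ay": 0.0,"az": 0.0,"grip": 0.03},
    {"dx": 0.0,"dy": 0.0,"dz": -0.08,"ax": 0.0,"ay": 0.0,"az": 0.0,"grip": 0.03},
    {"dx": 0.0,"dy": 0.0,"dz": -0.11,"ax": 0.0,"ay": 0.0,"az": 0.0,"grip": 0.03},
    {"dx": 0.0,"dy": 0.0,"dz": -0.11,"ax": 0.0,"ay": 0.0,"az": 0.0,"grip": 0.03},
  ],
)

```text
time: 5.5
tool_pos: [0.5105, -0.3741, 0.2223]
tcp_rot: [0.699, 0.715, 0.0, 0.005]
contact_force: [0.0, -0.1, -3.2]
grip_width: 0.0397
```

```bash
python3 - <<'E'
from h import *
o,d=snap('wrist','w4.png')
o2,d2=snap('scene','s4.png')
a=.0861;c=np.array([.490,.258])
for y in (.105,.035,-.035,-.105): print(y,c+np.array([np.cos(a)*-.008-np.sin(a)*y,-.008*np.sin(a)+np.cos(a)*y]))
p=c+np.array([-.008-.0860*.105,.1046]);plan(p[0],p[1],.21,1.657)
E
```

```text
0.105 [0.4730003 0.3619231]
0.035 [0.47901986 0.2921824 ]
-0.035 [0.48503941 0.2224417 ]
-0.105 [0.49105897 0.152701  ]
d [ 0.7363 -0.02    0.0055] a [ 0.0014  0.0011 -0.0642] pos [ 0.5092 -0.3731  0.2163] t 5.6 w 0.0396
```

View pics/w4.png

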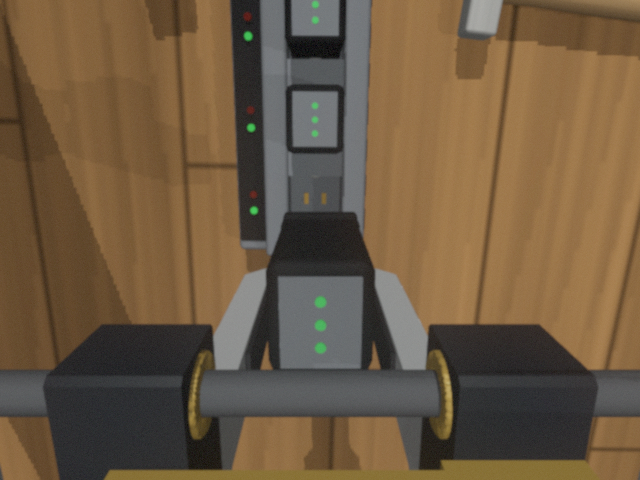

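View pics/s4.png

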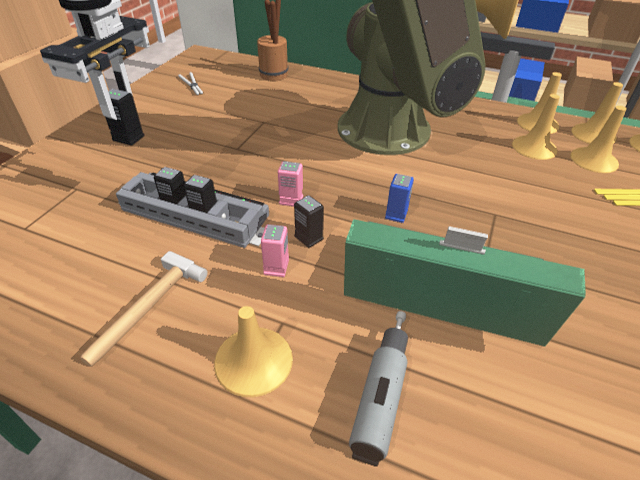

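Call:
drive_tool(
  targets=[
    {"dx": 0.2,"dy": -0.005,"dz": 0.0,"ax": 0.0,"ay": 0.0,"az": -0.02,"grip": 0.03},
    {"dx": 0.2,"dy": -0.005,"dz": 0.0,"ax": 0.0,"ay": 0.0,"az": -0.02,"grip": 0.03},
    {"dx": 0.2,"dy": -0.005,"dz": 0.0,"ax": 0.0,"ay": 0.0,"az": -0.02,"grip": 0.03},
    {"dx": 0.25,"dy": -0.005,"dz": 0.0,"ax": 0.0,"ay": 0.0,"az": -0.02,"grip": 0.03},
    {"dx": 0.25,"dy": -0.005,"dz": 0.0,"ax": 0.0,"ay": 0.0,"az": -0.02,"grip": 0.03},
  ],
)

```text
time: 6.1
tool_pos: [0.4976, -0.1213, 0.2141]
tcp_rot: [0.692, 0.722, -0.0, -0.001]
contact_force: [0.8, -0.0, -2.7]
grip_width: 0.0398
```

Call:
drive_tool(
  targets=[
    {"dx": 0.25,"dy": -0.01,"dz": 0.0,"ax": 0.0,"ay": 0.0,"az": -0.02,"grip": 0.03},
    {"dx": 0.25,"dy": -0.01,"dz": 0.0,"ax": 0.0,"ay": 0.0,"az": -0.02,"grip": 0.03},
    {"dx": 0.25,"dy": -0.01,"dz": 0.0,"ax": 0.0,"ay": 0.0,"az": -0.02,"grip": 0.03},
    {"dx": 0.25,"dy": -0.01,"dz": 0.0,"ax": 0.0,"ay": 0.0,"az": -0.02,"grip": 0.03},
    {"dx": 0.25,"dy": -0.01,"dz": 0.0,"ax": 0.0,"ay": 0.0,"az": -0.02,"grip": 0.03},
  ],
)

```text
time: 6.6
tool_pos: [0.477, 0.1277, 0.2143]
tcp_rot: [0.685, 0.729, -0.001, -0.001]
contact_force: [1.0, 0.8, -2.3]
grip_width: 0.0402
```

```bash
python3 - <<'E'
from h import *
plan(.473,.3619,.21,1.657)
E
```

```text
d [0.234  0.0105 0.0043] a [-0.0017  0.0002 -0.0243] pos [0.477  0.1277 0.2143] t 6.6 w 0.0402
```

Call:
drive_tool(
  targets=[
    {"dx": 0.234,"dy": 0.01,"dz": 0.0,"ax": 0.0,"ay": 0.0,"az": -0.024,"grip": 0.03},
    {"dx": 0.234,"dy": 0.01,"dz": 0.0,"ax": 0.0,"ay": 0.0,"az": -0.024,"grip": 0.03},
    {"dx": 0.234,"dy": 0.01,"dz": 0.0,"ax": 0.0,"ay": 0.0,"az": -0.024,"grip": 0.03},
    {"dx": 0.234,"dy": 0.01,"dz": 0.0,"ax": 0.0,"ay": 0.0,"az": -0.024,"grip": 0.03},
    {"dx": 0.234,"dy": 0.01,"dz": 0.0,"ax": 0.0,"ay": 0.0,"az": -0.024,"grip": 0.03},
  ],
)

```text
time: 7.1
tool_pos: [0.4724, 0.3627, 0.2137]
tcp_rot: [0.675, 0.737, -0.001, -0.0]
contact_force: [0.2, 0.1, -3.2]
grip_width: 0.0399
```

```bash
python3 - <<'E'
from h import *
o,d=snap('wrist','w5.png')
o2,d2=snap('top','t5.png')
plan(.473,.3619,.062,1.657)
E
```

```text
d [-0.0013  0.0012  0.1512] a [-0.0028  0.0009  0.0035] pos [0.4721 0.3632 0.2132] t 7.2 w 0.04
```

View pics/w5.png

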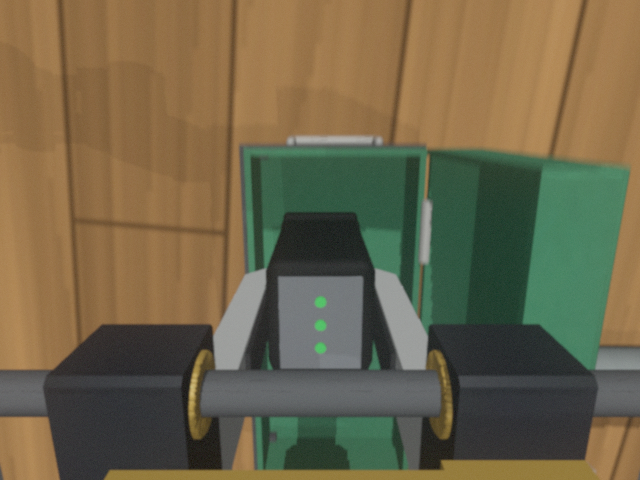

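View pics/t5.png

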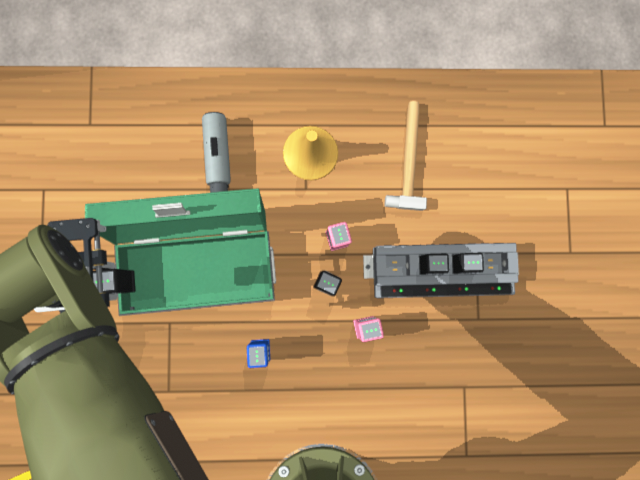

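```bash
python3 - <<'E'
from h import *
o,d=snap('wrist','w6.png')
for u,v in[(243,147),(424,147)]:print(at_z(o,d,u,v,.06))
plan(.4665,.3605,.062,1.657)
E
```

```text
[0.40757057 0.41046483 0.06      ]
[0.54386437 0.42277884 0.06      ]
d [ 0.     -0.0057  0.1514] a [-0.0028  0.0015  0.0025] pos [0.4725 0.3613 0.2133] t 7.25 w 0.0398
```

Matches the case model (end edge y≈0.41–0.42). Lower.

Call:
drive_tool(
  targets=[
    {"dx": 0.0,"dy": -0.006,"dz": 0.03,"ax": 0.0,"ay": 0.0,"az": 0.0,"grip": 0.03},
    {"dx": 0.0,"dy": -0.006,"dz": 0.07,"ax": 0.0,"ay": 0.0,"az": 0.0,"grip": 0.03},
    {"dx": 0.0,"dy": -0.006,"dz": 0.11,"ax": 0.0,"ay": 0.0,"az": 0.0,"grip": 0.03},
    {"dx": 0.0,"dy": -0.006,"dz": 0.135,"ax": 0.0,"ay": 0.0,"az": 0.0,"grip": 0.03},
    {"dx": 0.0,"dy": -0.006,"dz": 0.148,"ax": 0.0,"ay": 0.0,"az": 0.0,"grip": 0.03},
  ],
)

```text
time: 7.75
tool_pos: [0.4667, 0.3576, 0.0645]
tcp_rot: [0.676, 0.736, -0.002, -0.0]
contact_force: [0.9, 0.2, -2.1]
grip_width: 0.0394
```

Call:
drive_tool(
  targets=[
    {"dx": 0.0,"dy": 0.0,"dz": 0.003,"ax": 0.0,"ay": 0.0,"az": 0.0,"grip": 0.03},
    {"dx": 0.0,"dy": 0.0,"dz": 0.005,"ax": 0.0,"ay": 0.0,"az": 0.0,"grip": 0.03},
    {"dx": 0.0,"dy": 0.0,"dz": 0.005,"ax": 0.0,"ay": 0.0,"az": 0.0,"grip": 0.03},
  ],
)

```text
time: 8.05
tool_pos: [0.4682, 0.3596, 0.0636]
tcp_rot: [0.676, 0.737, 0.001, 0.0]
contact_force: [-0.6, -0.1, -2.7]
grip_width: 0.0394
```

Call:
drive_tool(
  targets=[
    {"dx": 0.0,"dy": 0.0,"dz": 0.002,"ax": 0.0,"ay": 0.0,"az": 0.0,"grip": 0.03},
    {"dx": 0.0,"dy": 0.0,"dz": 0.004,"ax": 0.0,"ay": 0.0,"az": 0.0,"grip": 0.03},
    {"dx": 0.0,"dy": 0.0,"dz": 0.005,"ax": 0.0,"ay": 0.0,"az": 0.0,"grip": 0.03},
  ],
)

```text
time: 8.35
tool_pos: [0.4681, 0.3597, 0.0589]
tcp_rot: [0.676, 0.737, 0.001, 0.0]
contact_force: [-6.1, -5.7, 18.9]
grip_width: 0.0398
```

Call:
drive_tool(
  targets=[
    {"dx": 0.0,"dy": 0.0,"dz": -0.0015,"ax": 0.0,"ay": 0.0,"az": 0.0,"grip": 0.042},
    {"dx": 0.0,"dy": 0.0,"dz": -0.0015,"ax": 0.0,"ay": 0.0,"az": 0.0,"grip": 0.058},
    {"dx": 0.0,"dy": 0.0,"dz": -0.0015,"ax": 0.0,"ay": 0.0,"az": 0.0,"grip": 0.058},
    {"dx": 0.0,"dy": 0.0,"dz": -0.0015,"ax": 0.0,"ay": 0.0,"az": 0.0,"grip": 0.058},
  ],
)

```text
time: 8.75
tool_pos: [0.4677, 0.3595, 0.0589]
tcp_rot: [0.676, 0.737, 0.0, -0.0]
contact_force: [-0.1, 0.2, 0.5]
grip_width: 0.0575
```

Call:
drive_tool(
  targets=[
    {"dx": 0.0,"dy": 0.0,"dz": -0.02,"ax": 0.0,"ay": 0.0,"az": 0.0,"grip": 0.058},
    {"dx": 0.0,"dy": 0.0,"dz": -0.05,"ax": 0.0,"ay": 0.0,"az": 0.0,"grip": 0.058},
    {"dx": 0.0,"dy": 0.0,"dz": -0.1,"ax": 0.0,"ay": 0.0,"az": 0.0,"grip": 0.08},
    {"dx": 0.0,"dy": 0.0,"dz": -0.15,"ax": 0.0,"ay": 0.0,"az": 0.0,"grip": 0.08},
    {"dx": -0.05,"dy": 0.0,"dz": -0.15,"ax": 0.0,"ay": 0.0,"az": 0.0,"grip": 0.08},
  ],
)

```text
time: 9.25
tool_pos: [0.4735, 0.3134, 0.2158]
tcp_rot: [0.674, 0.738, 0.006, 0.001]
contact_force: [1.7, -0.7, -0.9]
grip_width: 0.0776
```

```bash
python3 - <<'E'
from h import *
o,d=snap('top','t7.png')
a=cv2.imread('pics/t7.png');cv2.imwrite('pics/t7c.png',cv2.resize(a[180:370,40:540],None,fx=1.6,fy=1.6))
plan(.5045,-.303,.21,1.589)
E
```

```text
d [-0.6086 -0.0214  0.0015] a [ 0.0052 -0.001   0.0681] pos [0.4734 0.3051 0.2122] t 9.3 w 0.0792
```

View pics/t7c.png

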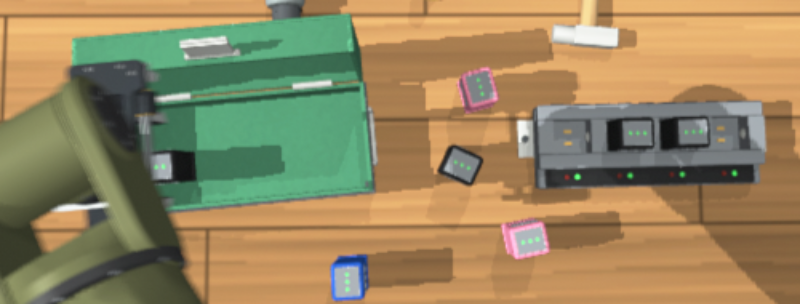

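Call:
drive_tool(
  targets=[
    {"dx": -0.25,"dy": -0.01,"dz": 0.0,"ax": 0.0,"ay": 0.0,"az": 0.03,"grip": 0.08},
    {"dx": -0.25,"dy": -0.01,"dz": 0.0,"ax": 0.0,"ay": 0.0,"az": 0.03,"grip": 0.08},
    {"dx": -0.25,"dy": -0.01,"dz": 0.0,"ax": 0.0,"ay": 0.0,"az": 0.03,"grip": 0.08},
    {"dx": -0.25,"dy": -0.01,"dz": 0.0,"ax": 0.0,"ay": 0.0,"az": 0.03,"grip": 0.08},
    {"dx": -0.25,"dy": -0.01,"dz": 0.0,"ax": 0.0,"ay": 0.0,"az": 0.03,"grip": 0.08},
  ],
)

```text
time: 9.8
tool_pos: [0.483, 0.058, 0.2089]
tcp_rot: [0.687, 0.727, 0.0, 0.0]
contact_force: [0.7, -0.3, 0.5]
grip_width: 0.0799
```

Call:
drive_tool(
  targets=[
    {"dx": -0.25,"dy": -0.01,"dz": 0.0,"ax": 0.0,"ay": 0.0,"az": 0.03,"grip": 0.08},
    {"dx": -0.25,"dy": -0.01,"dz": 0.0,"ax": 0.0,"ay": 0.0,"az": 0.03,"grip": 0.08},
    {"dx": -0.25,"dy": -0.01,"dz": 0.0,"ax": 0.0,"ay": 0.0,"az": 0.03,"grip": 0.08},
    {"dx": -0.25,"dy": -0.01,"dz": 0.0,"ax": 0.0,"ay": 0.0,"az": 0.03,"grip": 0.08},
    {"dx": -0.25,"dy": -0.01,"dz": 0.0,"ax": 0.0,"ay": 0.0,"az": 0.03,"grip": 0.08},
  ],
)

```text
time: 10.3
tool_pos: [0.4869, -0.1922, 0.2089]
tcp_rot: [0.698, 0.716, 0.0, 0.0]
contact_force: [1.6, 0.9, 0.1]
grip_width: 0.08
```

```bash
python3 - <<'E'
from h import *
plan(.5065,-.303,.14,1.589)
E
```

```text
d [-0.1113  0.0167  0.0689] a [ 0.     -0.      0.0076] pos [ 0.4869 -0.1922  0.2089] t 10.3 w 0.08
```

Call:
drive_tool(
  targets=[
    {"dx": -0.105,"dy": 0.017,"dz": 0.0,"ax": 0.0,"ay": 0.0,"az": 0.0,"grip": 0.08},
    {"dx": -0.105,"dy": 0.017,"dz": 0.0,"ax": 0.0,"ay": 0.0,"az": 0.0,"grip": 0.08},
    {"dx": -0.105,"dy": 0.017,"dz": 0.04,"ax": 0.0,"ay": 0.0,"az": 0.0,"grip": 0.08},
    {"dx": -0.105,"dy": 0.017,"dz": 0.07,"ax": 0.0,"ay": 0.0,"az": 0.0,"grip": 0.08},
    {"dx": -0.105,"dy": 0.017,"dz": 0.07,"ax": 0.0,"ay": 0.0,"az": 0.0,"grip": 0.08},
  ],
)

```text
time: 10.8
tool_pos: [0.5053, -0.2939, 0.1347]
tcp_rot: [0.698, 0.716, -0.001, -0.004]
contact_force: [-0.3, 0.1, 0.4]
grip_width: 0.0798
```

```bash
python3 - <<'E'
from h import *
o,d=snap('wrist','w8.png')
o,d=snap('wrist','w8.png')
plan(.5065,-.303,.064,1.589)
print(proj(o,d,[o['tool_pos'][0],o['tool_pos'][1],.102]))
E
```

```text
d [-0.0085 -0.001   0.0757] a [-0.0001 -0.0001  0.0079] pos [ 0.5073 -0.2945  0.1397] t 10.9 w 0.0802
[[322.67615518 263.44537531]]
```

View pics/w8.png

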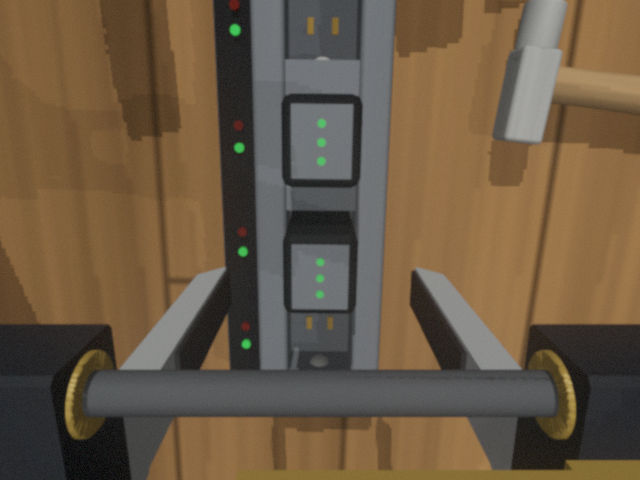

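Call:
drive_tool(
  targets=[
    {"dx": -0.0085,"dy": -0.001,"dz": 0.015,"ax": 0.0,"ay": 0.0,"az": 0.008,"grip": 0.08},
    {"dx": -0.0085,"dy": -0.001,"dz": 0.05,"ax": 0.0,"ay": 0.0,"az": 0.008,"grip": 0.08},
    {"dx": -0.0085,"dy": -0.001,"dz": 0.076,"ax": 0.0,"ay": 0.0,"az": 0.008,"grip": 0.08},
    {"dx": -0.0085,"dy": -0.001,"dz": 0.076,"ax": 0.0,"ay": 0.0,"az": 0.008,"grip": 0.08},
    {"dx": -0.0085,"dy": -0.001,"dz": 0.076,"ax": 0.0,"ay": 0.0,"az": 0.008,"grip": 0.03},
  ],
)

```text
time: 11.4
tool_pos: [0.5069, -0.3036, 0.0641]
tcp_rot: [0.701, 0.713, 0.0, 0.001]
contact_force: [-0.2, 0.3, 1.0]
grip_width: 0.075
```

Call:
drive_tool(
  targets=[
    {"dx": 0.0,"dy": 0.0,"dz": 0.0,"ax": 0.0,"ay": 0.0,"az": 0.0,"grip": 0.03},
    {"dx": 0.0,"dy": 0.0,"dz": 0.0,"ax": 0.0,"ay": 0.0,"az": 0.0,"grip": 0.03},
    {"dx": 0.0,"dy": 0.0,"dz": 0.0,"ax": 0.0,"ay": 0.0,"az": 0.0,"grip": 0.03},
    {"dx": 0.0,"dy": 0.0,"dz": 0.0,"ax": 0.0,"ay": 0.0,"az": 0.0,"grip": 0.03},
    {"dx": 0.0,"dy": 0.0,"dz": 0.0,"ax": 0.0,"ay": 0.0,"az": 0.0,"grip": 0.03},
  ],
)

```text
time: 11.9
tool_pos: [0.5065, -0.3032, 0.0633]
tcp_rot: [0.701, 0.713, 0.0, 0.0]
contact_force: [-0.2, -0.5, 2.9]
grip_width: 0.0398
```

Call:
drive_tool(
  targets=[
    {"dx": 0.0,"dy": 0.0,"dz": -0.005,"ax": 0.0,"ay": 0.0,"az": 0.0,"grip": 0.03},
    {"dx": 0.0,"dy": 0.0,"dz": -0.01,"ax": 0.0,"ay": 0.0,"az": 0.0,"grip": 0.03},
    {"dx": 0.0,"dy": 0.0,"dz": -0.015,"ax": 0.0,"ay": 0.0,"az": 0.0,"grip": 0.03},
    {"dx": 0.0,"dy": 0.0,"dz": -0.025,"ax": 0.0,"ay": 0.0,"az": 0.0,"grip": 0.03},
    {"dx": 0.0,"dy": 0.0,"dz": -0.04,"ax": 0.0,"ay": 0.0,"az": 0.0,"grip": 0.03},
  ],
)

```text
time: 12.4
tool_pos: [0.5066, -0.3031, 0.1043]
tcp_rot: [0.701, 0.713, 0.0, 0.0]
contact_force: [0.4, 0.1, -1.9]
grip_width: 0.0396
```

Call:
drive_tool(
  targets=[
    {"dx": 0.0,"dy": 0.0,"dz": -0.04,"ax": 0.0,"ay": 0.0,"az": 0.0,"grip": 0.03},
    {"dx": 0.0,"dy": 0.0,"dz": -0.08,"ax": 0.0,"ay": 0.0,"az": 0.0,"grip": 0.03},
    {"dx": 0.0,"dy": 0.0,"dz": -0.105,"ax": 0.0,"ay": 0.0,"az": 0.0,"grip": 0.03},
    {"dx": 0.0,"dy": 0.0,"dz": -0.105,"ax": 0.0,"ay": 0.0,"az": 0.0,"grip": 0.03},
  ],
)

```text
time: 12.8
tool_pos: [0.5077, -0.3039, 0.2135]
tcp_rot: [0.701, 0.713, 0.001, 0.004]
contact_force: [-0.3, 0.7, -2.8]
grip_width: 0.0397
```

```bash
python3 - <<'E'
from h import *
o,d=snap('wrist','w9.png')
plan(.473,.291,.21,1.657)
E
```

```text
d [ 0.5949 -0.0232 -0.0012] a [ 0.0035  0.0026 -0.0682] pos [ 0.5069 -0.3034  0.2103] t 12.85 w 0.0398
```

View pics/w9.png

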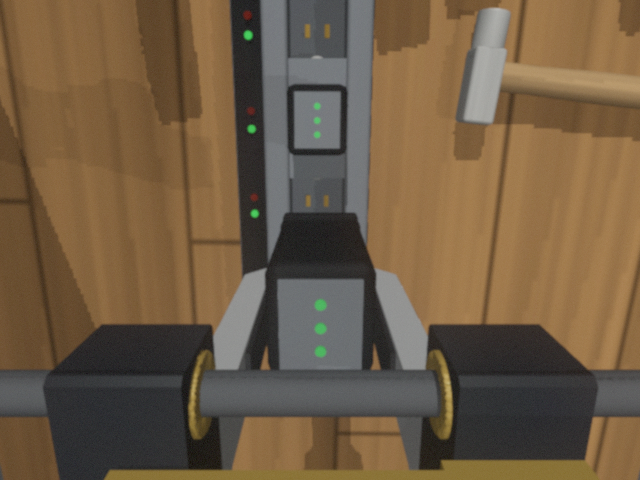

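Call:
drive_tool(
  targets=[
    {"dx": 0.25,"dy": -0.01,"dz": 0.0,"ax": 0.0,"ay": 0.0,"az": -0.03,"grip": 0.03},
    {"dx": 0.25,"dy": -0.01,"dz": 0.0,"ax": 0.0,"ay": 0.0,"az": -0.03,"grip": 0.03},
    {"dx": 0.25,"dy": -0.01,"dz": 0.0,"ax": 0.0,"ay": 0.0,"az": -0.03,"grip": 0.03},
    {"dx": 0.25,"dy": -0.01,"dz": 0.0,"ax": 0.0,"ay": 0.0,"az": -0.03,"grip": 0.03},
    {"dx": 0.25,"dy": -0.01,"dz": 0.0,"ax": 0.0,"ay": 0.0,"az": -0.03,"grip": 0.03},
  ],
)

```text
time: 13.35
tool_pos: [0.4908, -0.0515, 0.2067]
tcp_rot: [0.69, 0.724, -0.0, -0.001]
contact_force: [0.8, -0.3, -2.0]
grip_width: 0.0397
```

Call:
drive_tool(
  targets=[
    {"dx": 0.25,"dy": -0.01,"dz": 0.0,"ax": 0.0,"ay": 0.0,"az": -0.03,"grip": 0.03},
    {"dx": 0.25,"dy": -0.01,"dz": 0.0,"ax": 0.0,"ay": 0.0,"az": -0.03,"grip": 0.03},
    {"dx": 0.25,"dy": -0.01,"dz": 0.0,"ax": 0.0,"ay": 0.0,"az": -0.03,"grip": 0.03},
    {"dx": 0.25,"dy": -0.01,"dz": 0.0,"ax": 0.0,"ay": 0.0,"az": -0.03,"grip": 0.03},
    {"dx": 0.25,"dy": -0.01,"dz": 0.0,"ax": 0.0,"ay": 0.0,"az": -0.03,"grip": 0.03},
  ],
)

```text
time: 13.85
tool_pos: [0.4688, 0.1974, 0.2068]
tcp_rot: [0.679, 0.734, -0.001, -0.0]
contact_force: [1.3, -0.8, -2.5]
grip_width: 0.04
```

```bash
python3 - <<'E'
from h import *
plan(.473,.291,.21,1.657)
E
```

```text
d [ 0.093   0.0115 -0.0032] a [-0.0015  0.0004 -0.0082] pos [0.4688 0.1974 0.2068] t 13.85 w 0.04
```

Call:
drive_tool(
  targets=[
    {"dx": 0.09,"dy": 0.01,"dz": -0.003,"ax": 0.0,"ay": 0.0,"az": -0.008,"grip": 0.03},
    {"dx": 0.09,"dy": 0.01,"dz": -0.003,"ax": 0.0,"ay": 0.0,"az": -0.008,"grip": 0.03},
    {"dx": 0.09,"dy": 0.01,"dz": -0.003,"ax": 0.0,"ay": 0.0,"az": -0.008,"grip": 0.03},
    {"dx": 0.09,"dy": 0.01,"dz": -0.003,"ax": 0.0,"ay": 0.0,"az": -0.008,"grip": 0.03},
  ],
)

```text
time: 14.25
tool_pos: [0.4722, 0.2863, 0.2094]
tcp_rot: [0.675, 0.737, -0.001, -0.0]
contact_force: [-0.7, 0.8, -3.4]
grip_width: 0.0398
```

```bash
python3 - <<'E'
from h import *
o,d=snap('wrist','w10.png')
plan(.473,.291,.06,1.657)
E
```

```text
d [0.0056 0.0013 0.1498] a [-0.0018  0.0009  0.0001] pos [0.4725 0.2855 0.2098] t 14.3 w 0.0398
```

View pics/w10.png

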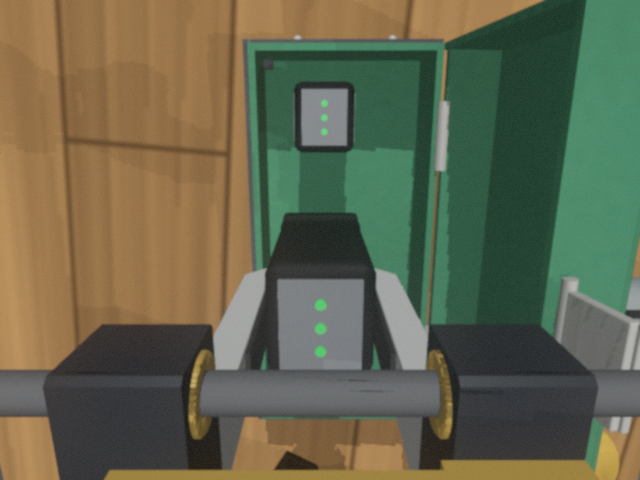

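Pack1 stands upright at (324,117); clear to lower pack2.

Call:
drive_tool(
  targets=[
    {"dx": 0.005,"dy": 0.0,"dz": 0.03,"ax": 0.0,"ay": 0.0,"az": 0.0,"grip": 0.03},
    {"dx": 0.005,"dy": 0.0,"dz": 0.07,"ax": 0.0,"ay": 0.0,"az": 0.0,"grip": 0.03},
    {"dx": 0.005,"dy": 0.0,"dz": 0.11,"ax": 0.0,"ay": 0.0,"az": 0.0,"grip": 0.03},
    {"dx": 0.005,"dy": 0.0,"dz": 0.14,"ax": 0.0,"ay": 0.0,"az": 0.0,"grip": 0.03},
    {"dx": 0.005,"dy": 0.0,"dz": 0.15,"ax": 0.0,"ay": 0.0,"az": 0.0,"grip": 0.03},
  ],
)

```text
time: 14.8
tool_pos: [0.4712, 0.2889, 0.0579]
tcp_rot: [0.677, 0.736, -0.002, -0.001]
contact_force: [-1.0, -0.3, -2.3]
grip_width: 0.0399
```

Call:
drive_tool(
  targets=[
    {"dx": 0.0,"dy": 0.0,"dz": 0.002,"ax": 0.0,"ay": 0.0,"az": 0.0,"grip": 0.03},
    {"dx": 0.0,"dy": 0.0,"dz": 0.003,"ax": 0.0,"ay": 0.0,"az": 0.0,"grip": 0.03},
    {"dx": 0.0,"dy": 0.0,"dz": 0.003,"ax": 0.0,"ay": 0.0,"az": 0.0,"grip": 0.03},
  ],
)

```text
time: 15.1
tool_pos: [0.4732, 0.2912, 0.0595]
tcp_rot: [0.676, 0.737, 0.001, 0.0]
contact_force: [-0.8, -0.3, -3.1]
grip_width: 0.04
```

Call:
drive_tool(
  targets=[
    {"dx": 0.0,"dy": 0.0,"dz": 0.001,"ax": 0.0,"ay": 0.0,"az": 0.0,"grip": 0.03},
    {"dx": 0.0,"dy": 0.0,"dz": 0.0025,"ax": 0.0,"ay": 0.0,"az": 0.0,"grip": 0.03},
    {"dx": 0.0,"dy": 0.0,"dz": 0.0025,"ax": 0.0,"ay": 0.0,"az": 0.0,"grip": 0.03},
  ],
)

```text
time: 15.4
tool_pos: [0.4728, 0.2912, 0.0563]
tcp_rot: [0.676, 0.737, 0.001, 0.0]
contact_force: [-1.1, -2.3, 5.2]
grip_width: 0.0399
```

Touching the floor. Release and retreat.

Call:
drive_tool(
  targets=[
    {"dx": 0.0,"dy": 0.0,"dz": 0.0,"ax": 0.0,"ay": 0.0,"az": 0.0,"grip": 0.042},
    {"dx": 0.0,"dy": 0.0,"dz": 0.0,"ax": 0.0,"ay": 0.0,"az": 0.0,"grip": 0.058},
    {"dx": 0.0,"dy": 0.0,"dz": 0.0,"ax": 0.0,"ay": 0.0,"az": 0.0,"grip": 0.058},
    {"dx": 0.0,"dy": 0.0,"dz": 0.0,"ax": 0.0,"ay": 0.0,"az": 0.0,"grip": 0.058},
  ],
)

```text
time: 15.8
tool_pos: [0.4725, 0.291, 0.0554]
tcp_rot: [0.676, 0.737, -0.0, 0.0]
contact_force: [0.1, 0.3, -1.1]
grip_width: 0.0574
```

Call:
drive_tool(
  targets=[
    {"dx": 0.0,"dy": 0.0,"dz": -0.02,"ax": 0.0,"ay": 0.0,"az": 0.0,"grip": 0.058},
    {"dx": 0.0,"dy": 0.0,"dz": -0.05,"ax": 0.0,"ay": 0.0,"az": 0.0,"grip": 0.058},
    {"dx": 0.0,"dy": 0.0,"dz": -0.1,"ax": 0.0,"ay": 0.0,"az": 0.0,"grip": 0.08},
    {"dx": 0.0,"dy": 0.0,"dz": -0.15,"ax": 0.0,"ay": 0.0,"az": 0.0,"grip": 0.08},
    {"dx": -0.05,"dy": 0.0,"dz": -0.15,"ax": 0.0,"ay": 0.0,"az": 0.0,"grip": 0.08},
  ],
)

```text
time: 16.3
tool_pos: [0.4784, 0.2447, 0.212]
tcp_rot: [0.674, 0.738, 0.005, 0.002]
contact_force: [1.9, -1.0, -1.1]
grip_width: 0.0775
```

```bash
python3 - <<'E'
from h import *
o,d=snap('wrist','w11.png');plan(.5055,-.233,.21,1.589)
E
```

```text
d [-0.4702 -0.0133 -0.0016] a [ 0.0054 -0.0004  0.0683] pos [0.4782 0.2366 0.2085] t 16.35 w 0.0793
```

View pics/w11.png

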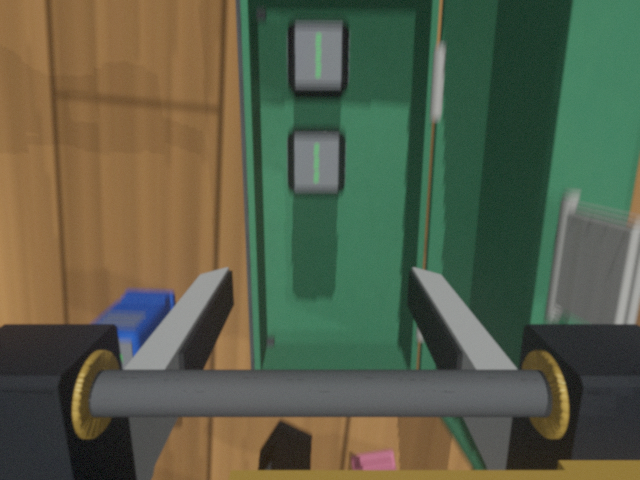

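Both packs stand in the case ((318,57) and (316,162)). On to pack3.

Call:
drive_tool(
  targets=[
    {"dx": -0.25,"dy": -0.007,"dz": 0.0,"ax": 0.0,"ay": 0.0,"az": 0.03,"grip": 0.08},
    {"dx": -0.25,"dy": -0.007,"dz": 0.0,"ax": 0.0,"ay": 0.0,"az": 0.03,"grip": 0.08},
    {"dx": -0.25,"dy": -0.007,"dz": 0.0,"ax": 0.0,"ay": 0.0,"az": 0.03,"grip": 0.08},
    {"dx": -0.25,"dy": -0.007,"dz": 0.0,"ax": 0.0,"ay": 0.0,"az": 0.03,"grip": 0.08},
    {"dx": -0.25,"dy": -0.007,"dz": 0.0,"ax": 0.0,"ay": 0.0,"az": 0.03,"grip": 0.08},
  ],
)

```text
time: 16.85
tool_pos: [0.4909, -0.0104, 0.2054]
tcp_rot: [0.687, 0.727, 0.0, 0.0]
contact_force: [1.0, 0.2, 0.0]
grip_width: 0.0799
```

Call:
drive_tool(
  targets=[
    {"dx": -0.22,"dy": 0.0,"dz": 0.0,"ax": 0.0,"ay": 0.0,"az": 0.036,"grip": 0.08},
    {"dx": -0.22,"dy": 0.0,"dz": 0.0,"ax": 0.0,"ay": 0.0,"az": 0.036,"grip": 0.08},
    {"dx": -0.22,"dy": 0.0,"dz": 0.0,"ax": 0.0,"ay": 0.0,"az": 0.036,"grip": 0.08},
    {"dx": -0.22,"dy": 0.0,"dz": 0.0,"ax": 0.0,"ay": 0.0,"az": 0.036,"grip": 0.08},
    {"dx": -0.22,"dy": 0.0,"dz": 0.0,"ax": 0.0,"ay": 0.0,"az": 0.036,"grip": 0.08},
  ],
)

```text
time: 17.35
tool_pos: [0.5029, -0.2318, 0.2049]
tcp_rot: [0.701, 0.713, -0.0, -0.0]
contact_force: [-0.1, 0.2, -0.1]
grip_width: 0.0798
```

```bash
python3 - <<'E'
from h import *
plan(.5055,-.233,.14,1.589)
E
```

```text
d [-0.0013  0.0026  0.0649] a [-0.0006  0.0001 -0.0012] pos [ 0.5029 -0.2318  0.2049] t 17.35 w 0.0798
```

Call:
drive_tool(
  targets=[
    {"dx": 0.0,"dy": 0.003,"dz": 0.035,"ax": 0.0,"ay": 0.0,"az": 0.0,"grip": 0.08},
    {"dx": 0.0,"dy": 0.003,"dz": 0.065,"ax": 0.0,"ay": 0.0,"az": 0.0,"grip": 0.08},
    {"dx": 0.0,"dy": 0.003,"dz": 0.065,"ax": 0.0,"ay": 0.0,"az": 0.0,"grip": 0.08},
  ],
)

```text
time: 17.65
tool_pos: [0.5048, -0.2273, 0.1367]
tcp_rot: [0.7, 0.714, -0.001, -0.003]
contact_force: [-0.1, 0.5, 0.4]
grip_width: 0.0802
```

```bash
python3 - <<'E'
from h import *
o,d=snap('wrist','w12.png')
o,d=snap('wrist','w12.png')
plan(.5055,-.233,.063,1.589)
print(proj(o,d,[o['tool_pos'][0],o['tool_pos'][1],.102]))
E
```

```text
d [-0.005  -0.0013  0.0781] a [-0.0002 -0.0001  0.0018] pos [ 0.5067 -0.228   0.1411] t 17.75 w 0.0801
[[322.67722472 262.41136211]]
```

View pics/w12.png

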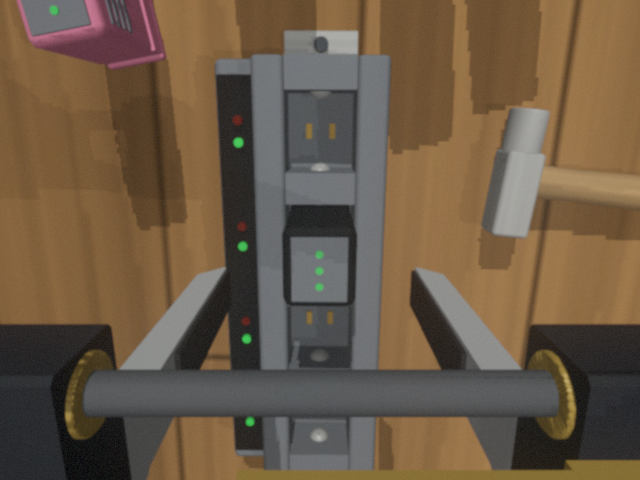

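Pack3 centre at (320,271) — about 5 mm toward −y of the tool; descend.

Call:
drive_tool(
  targets=[
    {"dx": -0.005,"dy": -0.001,"dz": 0.015,"ax": 0.0,"ay": 0.0,"az": 0.002,"grip": 0.08},
    {"dx": -0.005,"dy": -0.001,"dz": 0.05,"ax": 0.0,"ay": 0.0,"az": 0.002,"grip": 0.08},
    {"dx": -0.005,"dy": -0.001,"dz": 0.078,"ax": 0.0,"ay": 0.0,"az": 0.002,"grip": 0.08},
    {"dx": -0.005,"dy": -0.001,"dz": 0.078,"ax": 0.0,"ay": 0.0,"az": 0.002,"grip": 0.08},
    {"dx": -0.005,"dy": -0.001,"dz": 0.078,"ax": 0.0,"ay": 0.0,"az": 0.002,"grip": 0.03},
  ],
)

```text
time: 18.25
tool_pos: [0.5066, -0.2333, 0.0645]
tcp_rot: [0.701, 0.714, 0.0, 0.001]
contact_force: [0.1, 1.1, 0.3]
grip_width: 0.0754
```

Call:
drive_tool(
  targets=[
    {"dx": 0.0,"dy": 0.0,"dz": 0.0,"ax": 0.0,"ay": 0.0,"az": 0.0,"grip": 0.03},
    {"dx": 0.0,"dy": 0.0,"dz": 0.0,"ax": 0.0,"ay": 0.0,"az": 0.0,"grip": 0.03},
    {"dx": 0.0,"dy": 0.0,"dz": 0.0,"ax": 0.0,"ay": 0.0,"az": 0.0,"grip": 0.03},
    {"dx": 0.0,"dy": 0.0,"dz": 0.0,"ax": 0.0,"ay": 0.0,"az": 0.0,"grip": 0.03},
    {"dx": 0.0,"dy": 0.0,"dz": 0.0,"ax": 0.0,"ay": 0.0,"az": 0.0,"grip": 0.03},
  ],
)

```text
time: 18.75
tool_pos: [0.5058, -0.2331, 0.0628]
tcp_rot: [0.701, 0.713, 0.0, 0.0]
contact_force: [-0.5, 1.2, 3.2]
grip_width: 0.0396
```

Call:
drive_tool(
  targets=[
    {"dx": 0.0,"dy": 0.0,"dz": -0.005,"ax": 0.0,"ay": 0.0,"az": 0.0,"grip": 0.03},
    {"dx": 0.0,"dy": 0.0,"dz": -0.01,"ax": 0.0,"ay": 0.0,"az": 0.0,"grip": 0.03},
    {"dx": 0.0,"dy": 0.0,"dz": -0.015,"ax": 0.0,"ay": 0.0,"az": 0.0,"grip": 0.03},
    {"dx": 0.0,"dy": 0.0,"dz": -0.025,"ax": 0.0,"ay": 0.0,"az": 0.0,"grip": 0.03},
    {"dx": 0.0,"dy": 0.0,"dz": -0.04,"ax": 0.0,"ay": 0.0,"az": 0.0,"grip": 0.03},
  ],
)

```text
time: 19.25
tool_pos: [0.5059, -0.2331, 0.1037]
tcp_rot: [0.701, 0.713, 0.0, 0.0]
contact_force: [0.4, -0.1, -2.1]
grip_width: 0.0401
```

Call:
drive_tool(
  targets=[
    {"dx": 0.0,"dy": 0.0,"dz": -0.04,"ax": 0.0,"ay": 0.0,"az": 0.0,"grip": 0.03},
    {"dx": 0.0,"dy": 0.0,"dz": -0.08,"ax": 0.0,"ay": 0.0,"az": 0.0,"grip": 0.03},
    {"dx": 0.0,"dy": 0.0,"dz": -0.105,"ax": 0.0,"ay": 0.0,"az": 0.0,"grip": 0.03},
    {"dx": 0.0,"dy": 0.0,"dz": -0.105,"ax": 0.0,"ay": 0.0,"az": 0.0,"grip": 0.03},
  ],
)

```text
time: 19.65
tool_pos: [0.5071, -0.2337, 0.2126]
tcp_rot: [0.701, 0.713, 0.001, 0.004]
contact_force: [-0.8, -0.7, -2.7]
grip_width: 0.0399
```

```bash
python3 - <<'E'
from h import *
o,d=snap('wrist','w13.png')
plan(.479,.2215,.21,1.657)
E
```

```text
d [ 0.4552 -0.0191 -0.0014] a [ 0.0038  0.0023 -0.0681] pos [ 0.5063 -0.2333  0.2097] t 19.7 w 0.0398
```

View pics/w13.png

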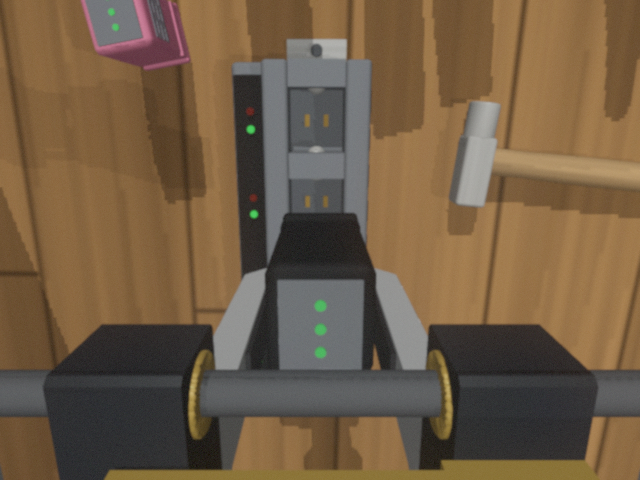

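Pack3 held; carry.

Call:
drive_tool(
  targets=[
    {"dx": 0.25,"dy": -0.01,"dz": 0.0,"ax": 0.0,"ay": 0.0,"az": -0.035,"grip": 0.03},
    {"dx": 0.25,"dy": -0.01,"dz": 0.0,"ax": 0.0,"ay": 0.0,"az": -0.035,"grip": 0.03},
    {"dx": 0.25,"dy": -0.01,"dz": 0.0,"ax": 0.0,"ay": 0.0,"az": -0.035,"grip": 0.03},
    {"dx": 0.25,"dy": -0.01,"dz": 0.0,"ax": 0.0,"ay": 0.0,"az": -0.035,"grip": 0.03},
    {"dx": 0.25,"dy": -0.01,"dz": 0.0,"ax": 0.0,"ay": 0.0,"az": -0.035,"grip": 0.03},
  ],
)

```text
time: 20.2
tool_pos: [0.4902, 0.0185, 0.2063]
tcp_rot: [0.688, 0.725, -0.0, -0.001]
contact_force: [0.9, 0.6, -1.9]
grip_width: 0.0399
```

```bash
python3 - <<'E'
from h import *
plan(.479,.2215,.21,1.657)
E
```

```text
d [ 0.2033 -0.0005 -0.0036] a [-0.0014 -0.0002 -0.0335] pos [0.4902 0.0185 0.2063] t 20.2 w 0.0399
```

Call:
drive_tool(
  targets=[
    {"dx": 0.2,"dy": 0.0,"dz": -0.004,"ax": 0.0,"ay": 0.0,"az": -0.033,"grip": 0.03},
    {"dx": 0.2,"dy": 0.0,"dz": -0.004,"ax": 0.0,"ay": 0.0,"az": -0.033,"grip": 0.03},
    {"dx": 0.2,"dy": 0.0,"dz": -0.004,"ax": 0.0,"ay": 0.0,"az": -0.033,"grip": 0.03},
    {"dx": 0.2,"dy": 0.0,"dz": -0.004,"ax": 0.0,"ay": 0.0,"az": -0.033,"grip": 0.03},
    {"dx": 0.2,"dy": 0.0,"dz": -0.004,"ax": 0.0,"ay": 0.0,"az": -0.033,"grip": 0.03},
  ],
)

```text
time: 20.7
tool_pos: [0.4792, 0.2209, 0.2101]
tcp_rot: [0.674, 0.739, -0.0, -0.001]
contact_force: [1.0, -0.6, -1.5]
grip_width: 0.0401
```

```bash
python3 - <<'E'
from h import *
o,d=snap('wrist','w14.png')
plan(.479,.2215,.059,1.657)
E
```

```text
d [0.0031 0.     0.151 ] a [-0.002   0.0004  0.0039] pos [0.4796 0.2185 0.21  ] t 20.75 w 0.0401
```

View pics/w14.png

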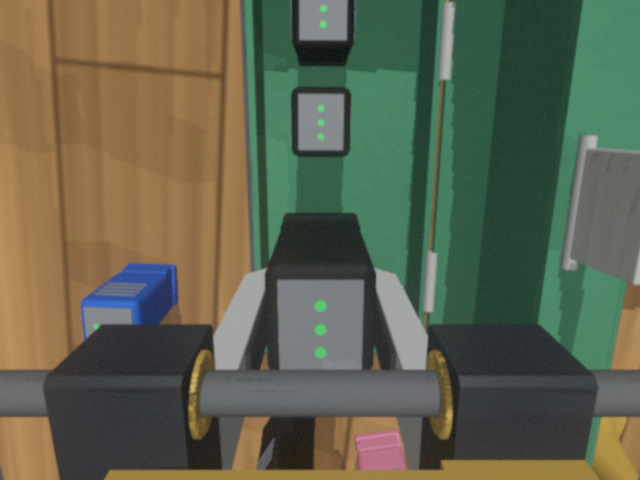

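Call:
drive_tool(
  targets=[
    {"dx": 0.003,"dy": 0.0,"dz": 0.03,"ax": 0.0,"ay": 0.0,"az": 0.003,"grip": 0.03},
    {"dx": 0.003,"dy": 0.0,"dz": 0.07,"ax": 0.0,"ay": 0.0,"az": 0.003,"grip": 0.03},
    {"dx": 0.003,"dy": 0.0,"dz": 0.11,"ax": 0.0,"ay": 0.0,"az": 0.003,"grip": 0.03},
    {"dx": 0.003,"dy": 0.0,"dz": 0.14,"ax": 0.0,"ay": 0.0,"az": 0.003,"grip": 0.03},
    {"dx": 0.003,"dy": 0.0,"dz": 0.15,"ax": 0.0,"ay": 0.0,"az": 0.003,"grip": 0.03},
  ],
)

```text
time: 21.25
tool_pos: [0.4787, 0.2176, 0.058]
tcp_rot: [0.678, 0.735, -0.003, -0.001]
contact_force: [0.4, 1.1, -2.0]
grip_width: 0.0398
```

Call:
drive_tool(
  targets=[
    {"dx": 0.0,"dy": 0.0,"dz": 0.002,"ax": 0.0,"ay": 0.0,"az": 0.0,"grip": 0.03},
    {"dx": 0.0,"dy": 0.0,"dz": 0.004,"ax": 0.0,"ay": 0.0,"az": 0.0,"grip": 0.03},
    {"dx": 0.0,"dy": 0.0,"dz": 0.004,"ax": 0.0,"ay": 0.0,"az": 0.0,"grip": 0.03},
  ],
)

```text
time: 21.55
tool_pos: [0.481, 0.2193, 0.0586]
tcp_rot: [0.677, 0.736, 0.001, 0.0]
contact_force: [0.5, 0.0, -1.8]
grip_width: 0.0396
```

Call:
drive_tool(
  targets=[
    {"dx": 0.0,"dy": 0.0,"dz": 0.001,"ax": 0.0,"ay": 0.0,"az": 0.0,"grip": 0.03},
    {"dx": 0.0,"dy": 0.0,"dz": 0.0025,"ax": 0.0,"ay": 0.0,"az": 0.0,"grip": 0.03},
    {"dx": 0.0,"dy": 0.0,"dz": 0.0025,"ax": 0.0,"ay": 0.0,"az": 0.0,"grip": 0.03},
  ],
)

```text
time: 21.85
tool_pos: [0.4808, 0.2195, 0.0558]
tcp_rot: [0.677, 0.736, 0.001, 0.0]
contact_force: [-0.9, -1.4, 5.7]
grip_width: 0.0401
```

Call:
drive_tool(
  targets=[
    {"dx": 0.0,"dy": 0.0,"dz": 0.0,"ax": 0.0,"ay": 0.0,"az": 0.0,"grip": 0.042},
    {"dx": 0.0,"dy": 0.0,"dz": 0.0,"ax": 0.0,"ay": 0.0,"az": 0.0,"grip": 0.058},
    {"dx": 0.0,"dy": 0.0,"dz": 0.0,"ax": 0.0,"ay": 0.0,"az": 0.0,"grip": 0.058},
    {"dx": 0.0,"dy": 0.0,"dz": 0.0,"ax": 0.0,"ay": 0.0,"az": 0.0,"grip": 0.058},
  ],
)

```text
time: 22.25
tool_pos: [0.4803, 0.2193, 0.0549]
tcp_rot: [0.677, 0.736, -0.0, -0.0]
contact_force: [-0.1, 0.1, -0.6]
grip_width: 0.0577
```

Call:
drive_tool(
  targets=[
    {"dx": 0.0,"dy": 0.0,"dz": -0.02,"ax": 0.0,"ay": 0.0,"az": 0.0,"grip": 0.058},
    {"dx": 0.0,"dy": 0.0,"dz": -0.05,"ax": 0.0,"ay": 0.0,"az": 0.0,"grip": 0.058},
    {"dx": 0.0,"dy": 0.0,"dz": -0.1,"ax": 0.0,"ay": 0.0,"az": 0.0,"grip": 0.08},
    {"dx": 0.0,"dy": 0.0,"dz": -0.15,"ax": 0.0,"ay": 0.0,"az": 0.0,"grip": 0.08},
    {"dx": -0.05,"dy": 0.0,"dz": -0.15,"ax": 0.0,"ay": 0.0,"az": 0.0,"grip": 0.08},
  ],
)

```text
time: 22.75
tool_pos: [0.4863, 0.1727, 0.2114]
tcp_rot: [0.675, 0.738, 0.005, 0.002]
contact_force: [1.7, -0.6, -0.4]
grip_width: 0.0781
```

```bash
python3 - <<'E'
from h import *
o,d=snap('top','t15.png')
a=cv2.imread('pics/t15.png');cv2.imwrite('pics/t15c.png',cv2.resize(a[180:370,80:400],None,fx=2.5,fy=2.5))
plan(.465,-.1,.21,1.12)
E
```

```text
d [-0.262  -0.0429 -0.0021] a [ 0.0055 -0.0009  0.5344] pos [0.4859 0.1647 0.208 ] t 22.8 w 0.0793
```

View pics/t15c.png

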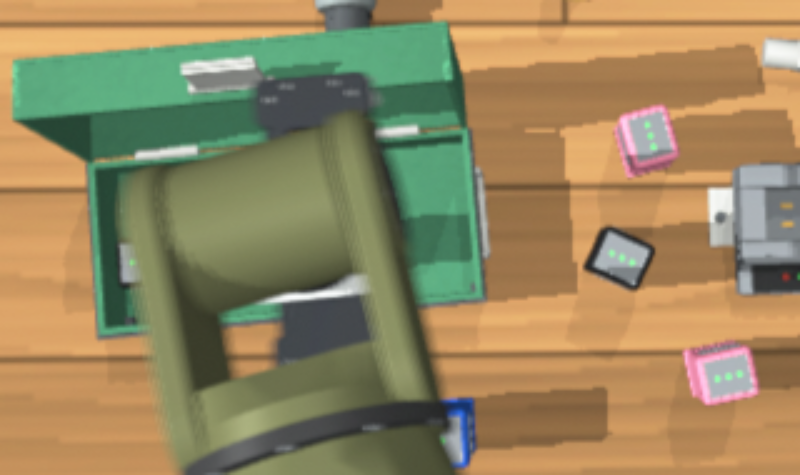

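```bash
python3 - <<'E'
from h import *
plan(.465,-.0145,.2,1.12)
E
```

```text
d [-0.1768 -0.0358  0.0079] a [ 0.0055 -0.0009  0.5344] pos [0.4859 0.1647 0.208 ] t 22.8 w 0.0793
```

Call:
drive_tool(
  targets=[
    {"dx": -0.177,"dy": -0.036,"dz": 0.0,"ax": 0.0,"ay": 0.0,"az": 0.534,"grip": 0.075},
    {"dx": -0.177,"dy": -0.036,"dz": 0.0,"ax": 0.0,"ay": 0.0,"az": 0.534,"grip": 0.075},
    {"dx": -0.177,"dy": -0.036,"dz": 0.0,"ax": 0.0,"ay": 0.0,"az": 0.534,"grip": 0.075},
    {"dx": -0.177,"dy": -0.036,"dz": 0.0,"ax": 0.0,"ay": 0.0,"az": 0.534,"grip": 0.075},
    {"dx": -0.177,"dy": -0.036,"dz": 0.0,"ax": 0.0,"ay": 0.0,"az": 0.534,"grip": 0.075},
  ],
)

```text
time: 23.3
tool_pos: [0.4628, -0.0128, 0.2049]
tcp_rot: [0.849, 0.528, -0.0, 0.0]
contact_force: [-0.7, 0.2, -0.2]
grip_width: 0.0748
```

```bash
python3 - <<'E'
from h import *
o,d=snap('wrist','w16.png')
o,d=snap('wrist','w16.png')
plan(.465,-.0145,.052,1.12)
p=o['tool_pos'];print(p,proj(o,d,[p[0],p[1],.09]))
E
```

```text
d [-0.0031  0.0035  0.1529] a [-0.0002 -0.0001 -0.0006] pos [ 0.4632 -0.0102  0.2049] t 23.4 w 0.0752
[ 0.46304797 -0.01124162  0.20488313] [[321.95608403 226.13523981]]
```

View pics/w16.png

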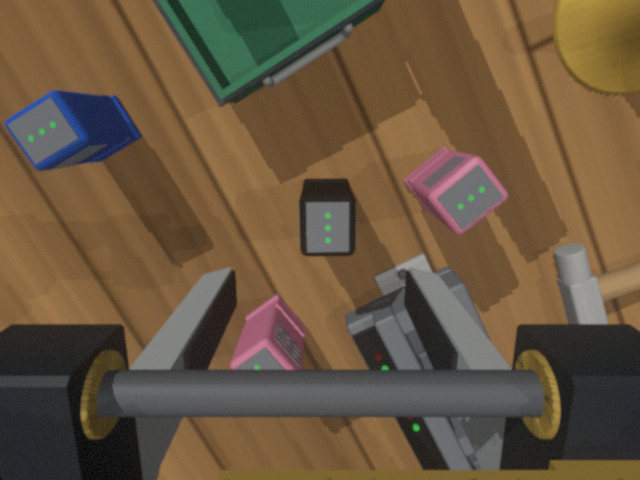

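```bash
python3 - <<'E'
from h import *
o,d=snap('wrist','w17.png')
a=cv2.imread('pics/w17.png');cv2.imwrite('pics/w17c.png',cv2.resize(a[150:290,240:400],None,fx=4,fy=4))
p=at_z(o,d,328.5,228,.09);print(p)
plan(p[0],p[1],.052,1.12)
E
```

```text
[ 0.46674401 -0.01337041  0.09      ]
d [-0.002   0.0048  0.1528] a [-0.0002 -0.0001  0.0007] pos [ 0.4633 -0.0095  0.2048] t 23.45 w 0.0751
```

View pics/w17c.png

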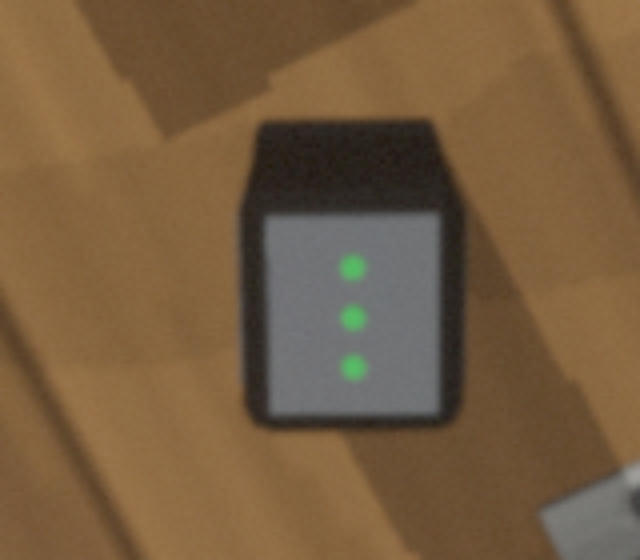

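Confirmed: a black pack, crop centre (353,318) → px (328,229). Descend over it.

Call:
drive_tool(
  targets=[
    {"dx": -0.002,"dy": 0.005,"dz": 0.04,"ax": 0.0,"ay": 0.0,"az": 0.0,"grip": 0.075},
    {"dx": -0.002,"dy": 0.005,"dz": 0.08,"ax": 0.0,"ay": 0.0,"az": 0.0,"grip": 0.075},
    {"dx": -0.002,"dy": 0.005,"dz": 0.12,"ax": 0.0,"ay": 0.0,"az": 0.0,"grip": 0.075},
    {"dx": -0.002,"dy": 0.005,"dz": 0.15,"ax": 0.0,"ay": 0.0,"az": 0.0,"grip": 0.075},
    {"dx": -0.002,"dy": 0.005,"dz": 0.15,"ax": 0.0,"ay": 0.0,"az": 0.0,"grip": 0.075},
  ],
)

```text
time: 23.95
tool_pos: [0.4649, -0.0126, 0.0517]
tcp_rot: [0.847, 0.532, -0.003, -0.002]
contact_force: [0.5, 0.5, 0.7]
grip_width: 0.0755
```

Call:
drive_tool(
  targets=[
    {"dx": 0.0,"dy": 0.0,"dz": 0.0,"ax": 0.0,"ay": 0.0,"az": 0.0,"grip": 0.03},
    {"dx": 0.0,"dy": 0.0,"dz": 0.0,"ax": 0.0,"ay": 0.0,"az": 0.0,"grip": 0.03},
    {"dx": 0.0,"dy": 0.0,"dz": 0.0,"ax": 0.0,"ay": 0.0,"az": 0.0,"grip": 0.03},
    {"dx": 0.0,"dy": 0.0,"dz": 0.0,"ax": 0.0,"ay": 0.0,"az": 0.0,"grip": 0.03},
    {"dx": 0.0,"dy": 0.0,"dz": 0.0,"ax": 0.0,"ay": 0.0,"az": 0.0,"grip": 0.03},
  ],
)

```text
time: 24.45
tool_pos: [0.4673, -0.0139, 0.0556]
tcp_rot: [0.847, 0.531, 0.001, 0.0]
contact_force: [0.2, 0.8, 5.3]
grip_width: 0.0399
```

Call:
drive_tool(
  targets=[
    {"dx": 0.0,"dy": 0.0,"dz": -0.02,"ax": 0.0,"ay": 0.0,"az": 0.0,"grip": 0.03},
    {"dx": 0.0,"dy": 0.0,"dz": -0.06,"ax": 0.0,"ay": 0.0,"az": 0.0,"grip": 0.03},
    {"dx": 0.0,"dy": 0.0,"dz": -0.11,"ax": 0.0,"ay": 0.0,"az": 0.0,"grip": 0.03},
    {"dx": 0.0,"dy": 0.0,"dz": -0.155,"ax": 0.0,"ay": 0.0,"az": 0.0,"grip": 0.03},
    {"dx": 0.0,"dy": 0.0,"dz": -0.155,"ax": 0.0,"ay": 0.0,"az": 0.0,"grip": 0.03},
  ],
)

```text
time: 24.95
tool_pos: [0.4688, -0.0141, 0.2156]
tcp_rot: [0.847, 0.531, 0.004, 0.003]
contact_force: [0.3, -0.1, -3.0]
grip_width: 0.0398
```

```bash
python3 - <<'E'
from h import *
o,d=snap('wrist','w18.png')
plan(.486,.149,.21,1.657)
E
```

```text
d [ 0.1547 -0.0546  0.0022] a [ 4.800e-03 -4.000e-04 -5.372e-01] pos [ 0.4677 -0.014   0.2122] t 25.0 w 0.0399
```

View pics/w18.png

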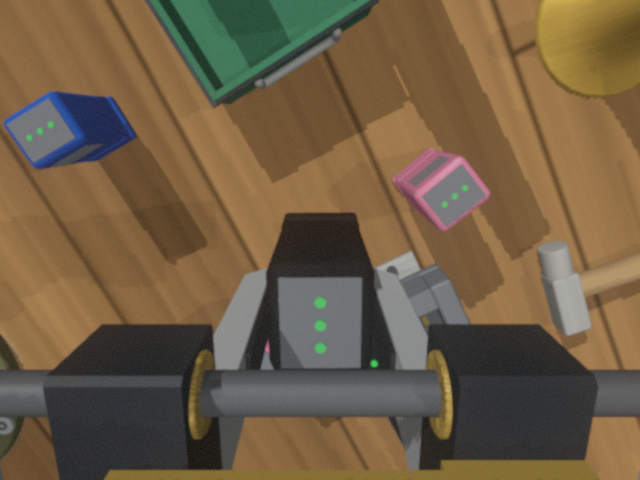

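Call:
drive_tool(
  targets=[
    {"dx": 0.155,"dy": -0.054,"dz": 0.0,"ax": 0.0,"ay": 0.0,"az": -0.537,"grip": 0.03},
    {"dx": 0.155,"dy": -0.054,"dz": 0.0,"ax": 0.0,"ay": 0.0,"az": -0.537,"grip": 0.03},
    {"dx": 0.155,"dy": -0.054,"dz": 0.0,"ax": 0.0,"ay": 0.0,"az": -0.537,"grip": 0.03},
    {"dx": 0.155,"dy": -0.054,"dz": 0.0,"ax": 0.0,"ay": 0.0,"az": -0.537,"grip": 0.03},
    {"dx": 0.155,"dy": -0.054,"dz": 0.0,"ax": 0.0,"ay": 0.0,"az": -0.537,"grip": 0.03},
  ],
)

```text
time: 25.5
tool_pos: [0.485, 0.1508, 0.2079]
tcp_rot: [0.674, 0.738, -0.001, -0.001]
contact_force: [-0.1, -0.3, -3.4]
grip_width: 0.0397
```

```bash
python3 - <<'E'
from h import *
o,d=snap('wrist','w19.png')
o,d=snap('wrist','w19.png')
plan(.486,.149,.062,1.657)
E
```

```text
d [0.0003 0.0011 0.1465] a [-0.0024  0.0006 -0.002 ] pos [0.4853 0.1487 0.2085] t 25.6 w 0.0398
```

View pics/w19.png

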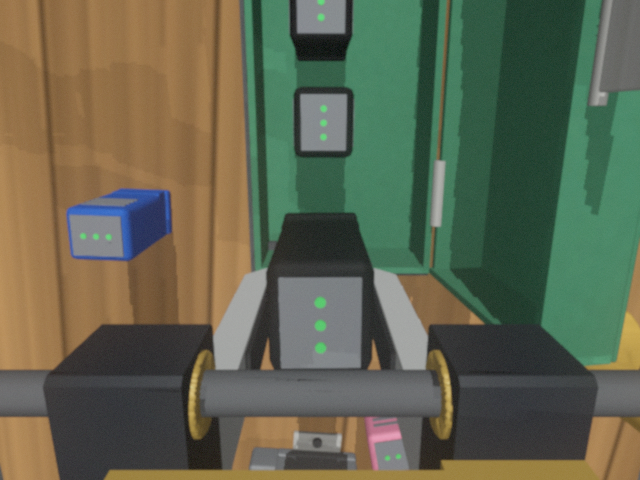

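Call:
drive_tool(
  targets=[
    {"dx": 0.0,"dy": 0.001,"dz": 0.03,"ax": 0.0,"ay": 0.0,"az": 0.0,"grip": 0.03},
    {"dx": 0.0,"dy": 0.001,"dz": 0.07,"ax": 0.0,"ay": 0.0,"az": 0.0,"grip": 0.03},
    {"dx": 0.0,"dy": 0.001,"dz": 0.11,"ax": 0.0,"ay": 0.0,"az": 0.0,"grip": 0.03},
    {"dx": 0.0,"dy": 0.001,"dz": 0.13,"ax": 0.0,"ay": 0.0,"az": 0.0,"grip": 0.03},
    {"dx": 0.0,"dy": 0.001,"dz": 0.144,"ax": 0.0,"ay": 0.0,"az": 0.0,"grip": 0.03},
  ],
)

```text
time: 26.1
tool_pos: [0.4858, 0.1475, 0.0636]
tcp_rot: [0.678, 0.735, -0.001, -0.001]
contact_force: [0.6, -0.1, -3.0]
grip_width: 0.0398
```

Call:
drive_tool(
  targets=[
    {"dx": 0.0,"dy": 0.0,"dz": 0.001,"ax": 0.0,"ay": 0.0,"az": 0.0,"grip": 0.03},
    {"dx": 0.0,"dy": 0.0,"dz": 0.003,"ax": 0.0,"ay": 0.0,"az": 0.0,"grip": 0.03},
    {"dx": 0.0,"dy": 0.0,"dz": 0.003,"ax": 0.0,"ay": 0.0,"az": 0.0,"grip": 0.03},
  ],
)

```text
time: 26.4
tool_pos: [0.4872, 0.1488, 0.0635]
tcp_rot: [0.677, 0.736, 0.0, 0.0]
contact_force: [0.0, 0.6, -2.6]
grip_width: 0.0399
```

Call:
drive_tool(
  targets=[
    {"dx": 0.0,"dy": 0.0,"dz": 0.001,"ax": 0.0,"ay": 0.0,"az": 0.0,"grip": 0.03},
    {"dx": 0.0,"dy": 0.0,"dz": 0.0025,"ax": 0.0,"ay": 0.0,"az": 0.0,"grip": 0.03},
    {"dx": 0.0,"dy": 0.0,"dz": 0.003,"ax": 0.0,"ay": 0.0,"az": 0.0,"grip": 0.03},
  ],
)

```text
time: 26.7
tool_pos: [0.4871, 0.1493, 0.0606]
tcp_rot: [0.676, 0.737, 0.0, 0.0]
contact_force: [-2.7, -1.1, 8.6]
grip_width: 0.0399
```

Call:
drive_tool(
  targets=[
    {"dx": 0.0,"dy": 0.0,"dz": 0.0,"ax": 0.0,"ay": 0.0,"az": 0.0,"grip": 0.042},
    {"dx": 0.0,"dy": 0.0,"dz": 0.0,"ax": 0.0,"ay": 0.0,"az": 0.0,"grip": 0.058},
    {"dx": 0.0,"dy": 0.0,"dz": 0.0,"ax": 0.0,"ay": 0.0,"az": 0.0,"grip": 0.058},
    {"dx": 0.0,"dy": 0.0,"dz": 0.0,"ax": 0.0,"ay": 0.0,"az": 0.0,"grip": 0.058},
  ],
)

```text
time: 27.1
tool_pos: [0.4869, 0.1493, 0.06]
tcp_rot: [0.676, 0.737, 0.0, 0.0]
contact_force: [-1.3, -0.2, -0.1]
grip_width: 0.0579
```

Call:
drive_tool(
  targets=[
    {"dx": 0.0,"dy": 0.0,"dz": -0.02,"ax": 0.0,"ay": 0.0,"az": 0.0,"grip": 0.058},
    {"dx": 0.0,"dy": 0.0,"dz": -0.05,"ax": 0.0,"ay": 0.0,"az": 0.0,"grip": 0.058},
    {"dx": 0.0,"dy": 0.0,"dz": -0.1,"ax": 0.0,"ay": 0.0,"az": 0.0,"grip": 0.058},
    {"dx": 0.0,"dy": 0.0,"dz": -0.15,"ax": 0.0,"ay": 0.0,"az": 0.0,"grip": 0.058},
    {"dx": -0.2,"dy": -0.05,"dz": -0.15,"ax": 0.0,"ay": 0.0,"az": 0.0,"grip": 0.03},
  ],
)

```text
time: 27.6
tool_pos: [0.4814, 0.1026, 0.2162]
tcp_rot: [0.674, 0.738, 0.004, 0.003]
contact_force: [2.2, -0.6, -0.2]
grip_width: 0.0527
```

Call:
drive_tool(
  targets=[
    {"dx": -0.2,"dy": -0.05,"dz": 0.0,"ax": 0.0,"ay": 0.0,"az": 0.0,"grip": 0.0},
    {"dx": -0.2,"dy": -0.05,"dz": 0.0,"ax": 0.0,"ay": 0.0,"az": 0.0,"grip": 0.0},
    {"dx": -0.2,"dy": -0.05,"dz": 0.0,"ax": 0.0,"ay": 0.0,"az": 0.0,"grip": 0.0},
    {"dx": -0.2,"dy": -0.05,"dz": 0.0,"ax": 0.0,"ay": 0.0,"az": 0.0,"grip": 0.0},
    {"dx": -0.2,"dy": -0.05,"dz": 0.0,"ax": 0.0,"ay": 0.0,"az": 0.0,"grip": 0.0},
  ],
)

```text
time: 28.1
tool_pos: [0.4454, -0.1076, 0.2101]
tcp_rot: [0.678, 0.735, -0.0, 0.0]
contact_force: [-0.6, -0.1, -0.7]
grip_width: 0.0133
```

```bash
python3 - <<'E'
from h import *
o,d=snap('top','t20.png')
a=cv2.imread('pics/t20.png');cv2.imwrite('pics/t20c.png',cv2.resize(a[180:370,80:400],None,fx=2.5,fy=2.5))
for n in ['lid_edge','clip_tip','lid_hinge','case']:print(n,[(x['p'],x['position']) for x in robot.mark_of('top',n)])
o2,d2=snap('scene','s20.png')
for n in ['lid_edge','clip_tip','lid_hinge']:print(n,[(x['p'],x['position']) for x in robot.mark_of('scene',n)])
a=cv2.imread('pics/s20.png');cv2.imwrite('pics/s20c.png',cv2.resize(a[180:360,330:600],None,fx=2.8,fy=2.8))
# overlay prediction for lid angles
Cc=np.array([.490,.258]);aa=.0861
def W(x,y,z): return [Cc[0]+np.cos(aa)*x-np.sin(aa)*y,Cc[1]+np.sin(aa)*x+np.cos(aa)*y,z]
def lidpt(th,u,h,y): # u along lid from hinge, h out of top
    return W(.07-u*np.cos(th)+h*np.sin(th),y,.06+u*np.sin(th)+h*np.cos(th))
for th in (1.57,1.65,1.7,1.75,1.8,1.9):
    print(th,[np.round(proj(o,d,lidpt(th,.14,h,y))[0]) for h,y in((0,-.155),(.045,-.155),(0,.155),(.045,.155))],[np.round(proj(o2,d2,lidpt(th,.14,h,y))[0]) for h,y in((0,-.155),(.045,-.155),(0,.155),(.045,.155))])
E
```

```text
lid_edge [(0.66, [198.0, 173.8])]
clip_tip [(0.56, [209.7, 169.8])]
lid_hinge [(0.59, [233.6, 193.6])]
case [(0.92, [274.5, 202.5])]
lid_edge [(0.79, [266.5, 459.3]), (0.61, [310.1, 141.5])]
clip_tip [(0.59, [232.5, 466.3])]
lid_hinge [(0.4, [310.8, 143.3])]
1.57 [array([262., 223.]), array([260., 198.]), array([ 86., 238.]), array([ 84., 213.])] [array([356., 209.]), array([348., 229.]), array([582., 257.]), array([585., 282.])]
1.65 [array([262., 216.]), array([260., 192.]), array([ 86., 232.]), array([ 85., 207.])] [array([354., 214.]), array([346., 236.]), array([583., 264.]), array([585., 290.])]
1.7 [array([262., 213.]), array([260., 189.]), array([ 86., 228.]), array([ 86., 204.])] [array([353., 218.]), array([345., 241.]), array([583., 268.]), array([585., 296.])]
1.75 [array([261., 209.]), array([260., 186.]), array([ 86., 224.]), array([ 86., 200.])] [array([352., 221.]), array([343., 246.]), array([583., 272.]), array([584., 301.])]
1.8 [array([261., 205.]), array([259., 182.]), array([ 86., 221.]), array([ 87., 197.])] [array([350., 225.]), array([342., 251.]), array([583., 276.]), array([583., 307.])]
1.9 [array([261., 198.]), array([259., 177.]), array([ 86., 213.]), array([ 88., 191.])] [array([348., 233.]), array([339., 261.]), array([583., 286.]), array([581., 319.])]
```

View pics/t20c.png

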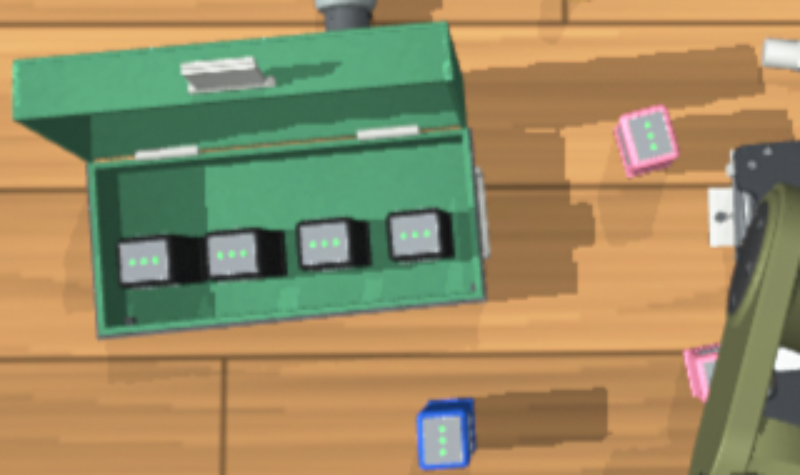

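View pics/s20c.png

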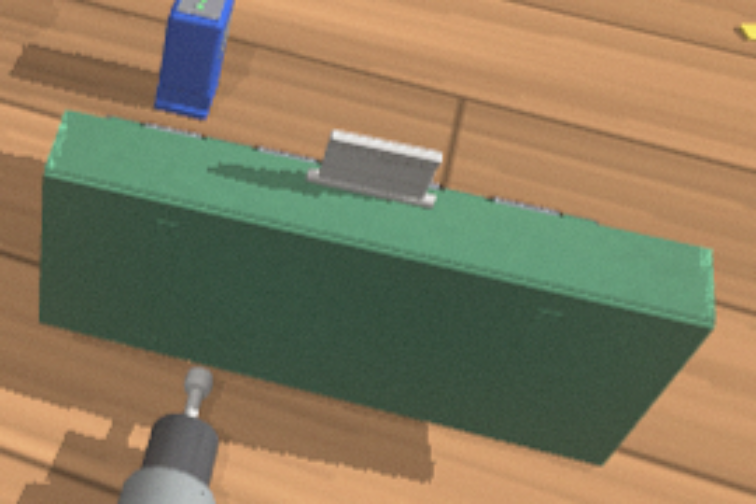

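```bash
cat >> h.py <<'E'
Cc=np.array([.490,.258]);aa=.0861
def W(x,y,z): return np.array([Cc[0]+np.cos(aa)*x-np.sin(aa)*y,Cc[1]+np.sin(aa)*x+np.cos(aa)*y,z])
def Cf(p): d=np.array(p[:2])-Cc; return np.array([np.cos(aa)*d[0]+np.sin(aa)*d[1],-np.sin(aa)*d[0]+np.cos(aa)*d[1],p[2]])
def planc(x,y,z,phi=1.657): p=W(x,y,z);print(p);plan(*p,phi); print('case',np.round(Cf(robot.get_obs()['tool_pos']),4))
E
python3 - <<'E'
from h import *
planc(.17,-.045,.28)
E
```

```text
[0.66323998 0.22778562 0.28      ]
d [ 0.3103  0.2448 -0.0701] a [-0.     -0.0001  0.0014] pos [ 0.4465 -0.1027  0.2099] t 28.55 w 0.0005
case [-0.0744 -0.3557  0.2099]
```

Call:
drive_tool(
  targets=[
    {"dx": 0.0,"dy": 0.03,"dz": -0.045,"ax": 0.0,"ay": 0.0,"az": 0.0,"grip": 0.0},
    {"dx": 0.02,"dy": 0.06,"dz": -0.08,"ax": 0.0,"ay": 0.0,"az": 0.0,"grip": 0.0},
    {"dx": 0.15,"dy": 0.12,"dz": -0.08,"ax": 0.0,"ay": 0.0,"az": 0.0,"grip": 0.0},
    {"dx": 0.15,"dy": 0.12,"dz": -0.08,"ax": 0.0,"ay": 0.0,"az": 0.0,"grip": 0.0},
    {"dx": 0.15,"dy": 0.12,"dz": -0.08,"ax": 0.0,"ay": 0.0,"az": 0.0,"grip": 0.0},
  ],
)

```text
time: 29.05
tool_pos: [0.5534, 0.0588, 0.29]
tcp_rot: [0.676, 0.737, 0.0, 0.0]
contact_force: [0.4, -1.5, 0.6]
grip_width: 0.0005
```

```bash
python3 - <<'E'
from h import *
planc(.17,-.045,.28)
E
```

```text
[0.66323998 0.22778562 0.28      ]
d [0.1588 0.1241 0.0101] a [ 0.0002 -0.0001  0.0007] pos [0.5534 0.0588 0.29  ] t 29.05 w 0.0005
case [ 0.046  -0.2039  0.29  ]
```

Call:
drive_tool(
  targets=[
    {"dx": 0.15,"dy": 0.12,"dz": 0.0,"ax": 0.0,"ay": 0.0,"az": 0.0,"grip": 0.0},
    {"dx": 0.15,"dy": 0.12,"dz": 0.0,"ax": 0.0,"ay": 0.0,"az": 0.0,"grip": 0.0},
    {"dx": 0.15,"dy": 0.12,"dz": 0.0,"ax": 0.0,"ay": 0.0,"az": 0.0,"grip": 0.0},
    {"dx": 0.15,"dy": 0.12,"dz": 0.0,"ax": 0.0,"ay": 0.0,"az": 0.0,"grip": 0.0},
    {"dx": 0.15,"dy": 0.12,"dz": 0.0,"ax": 0.0,"ay": 0.0,"az": 0.0,"grip": 0.0},
  ],
)

```text
time: 29.55
tool_pos: [0.6603, 0.2206, 0.2865]
tcp_rot: [0.674, 0.738, -0.001, -0.001]
contact_force: [-0.1, 0.1, -0.6]
grip_width: 0.0004
```

```bash
python3 - <<'E'
from h import *
planc(.17,-.045,.16)
o,d=snap('wrist','w21.png');o,d=snap('scene','s21.png')
planc(.17,-.045,.16)
E
```

```text
[0.66323998 0.22778562 0.16      ]
d [0.0069 0.004  0.1265] a [-0.0038  0.0002  0.0043] pos [0.6603 0.2206 0.2865] t 29.55 w 0.0004
case [ 0.1665 -0.0519  0.2865]
[0.66323998 0.22778562 0.16      ]
d [0.0105 0.0049 0.1286] a [-0.0017  0.0004  0.0017] pos [0.6594 0.217  0.2886] t 29.65 w -0.0
case [ 0.1653 -0.0554  0.2886]
```

View pics/w21.png

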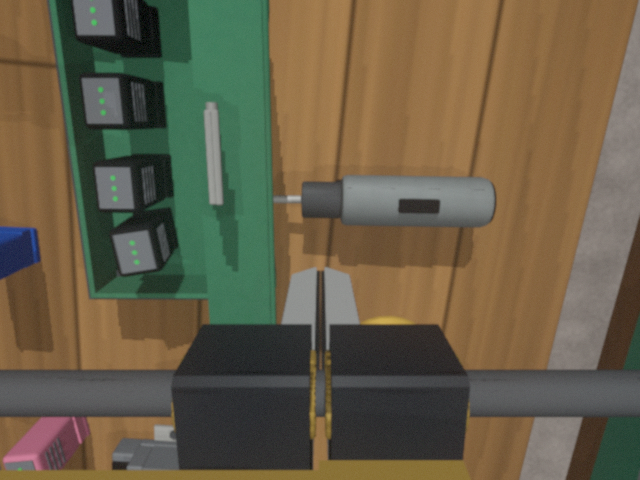

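View pics/s21.png

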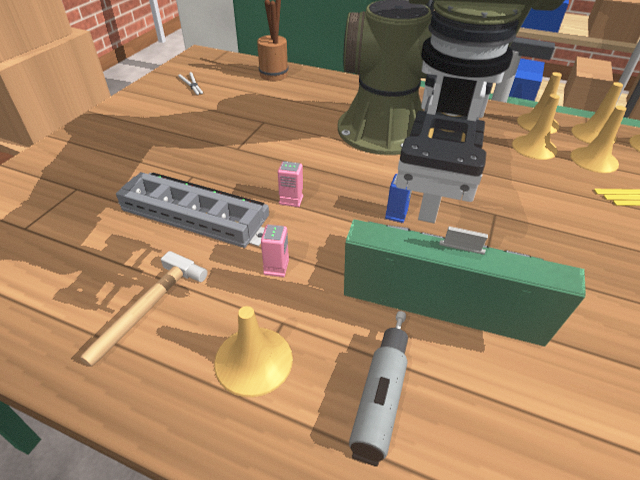

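Call:
drive_tool(
  targets=[
    {"dx": 0.01,"dy": 0.005,"dz": 0.04,"ax": 0.0,"ay": 0.0,"az": 0.0,"grip": 0.0},
    {"dx": 0.01,"dy": 0.005,"dz": 0.08,"ax": 0.0,"ay": 0.0,"az": 0.0,"grip": 0.0},
    {"dx": 0.01,"dy": 0.005,"dz": 0.125,"ax": 0.0,"ay": 0.0,"az": 0.0,"grip": 0.0},
    {"dx": 0.01,"dy": 0.005,"dz": 0.125,"ax": 0.0,"ay": 0.0,"az": 0.0,"grip": 0.0},
    {"dx": 0.01,"dy": 0.005,"dz": 0.125,"ax": 0.0,"ay": 0.0,"az": 0.0,"grip": 0.0},
  ],
)

```text
time: 30.15
tool_pos: [0.6639, 0.2257, 0.167]
tcp_rot: [0.676, 0.737, 0.0, 0.0]
contact_force: [-0.1, -1.0, 0.2]
grip_width: 0.0003
```

```bash
python3 - <<'E'
from h import *
planc(.17,-.045,.16)
E
```

```text
[0.66323998 0.22778562 0.16      ]
d [ 0.0022 -0.0005  0.007 ] a [ 0.0011 -0.0002 -0.0008] pos [0.6639 0.2257 0.167 ] t 30.15 w 0.0003
case [ 0.1705 -0.0472  0.167 ]
```

Call:
drive_tool(
  targets=[
    {"dx": 0.0,"dy": -0.015,"dz": 0.0,"ax": 0.0,"ay": 0.0,"az": 0.0,"grip": 0.0},
    {"dx": 0.0,"dy": -0.03,"dz": 0.0,"ax": 0.0,"ay": 0.0,"az": 0.0,"grip": 0.0},
    {"dx": 0.0,"dy": -0.04,"dz": 0.0,"ax": 0.0,"ay": 0.0,"az": 0.0,"grip": 0.0},
    {"dx": 0.0,"dy": -0.05,"dz": 0.0,"ax": 0.0,"ay": 0.0,"az": 0.0,"grip": 0.0},
    {"dx": 0.0,"dy": -0.06,"dz": -0.004,"ax": 0.0,"ay": 0.0,"az": 0.0,"grip": 0.0},
  ],
)

```text
time: 30.65
tool_pos: [0.6051, 0.221, 0.1733]
tcp_rot: [0.676, 0.737, 0.003, 0.002]
contact_force: [2.4, -0.7, -2.0]
grip_width: 0.0007
```

```bash
python3 - <<'E'
from h import *
planc(.0845,-.045,.179)
o,d=snap('scene','s22.png')
E
```

```text
[0.5780567  0.22043316 0.179     ]
d [ 0.0017 -0.027  -0.0059] a [ 0.0067 -0.0012 -0.0007] pos [0.6051 0.221  0.1733] t 30.65 w 0.0007
case [ 0.1115 -0.0467  0.1733]
```

View pics/s22.png

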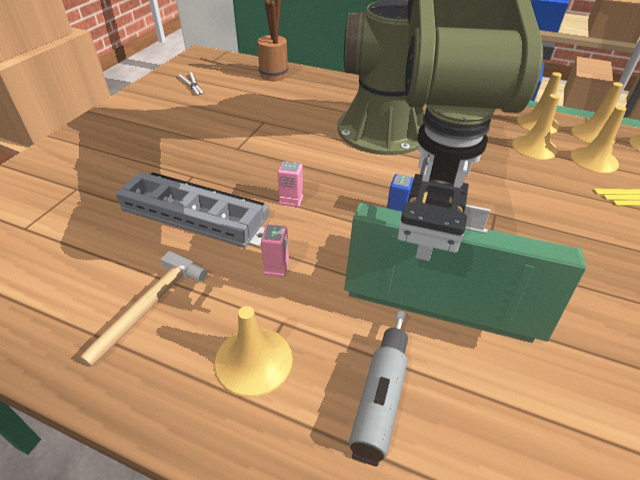

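Call:
drive_tool(
  targets=[
    {"dx": 0.0,"dy": -0.015,"dz": -0.003,"ax": 0.0,"ay": 0.0,"az": 0.0,"grip": 0.0},
    {"dx": 0.0,"dy": -0.03,"dz": -0.006,"ax": 0.0,"ay": 0.0,"az": 0.0,"grip": 0.0},
    {"dx": 0.0,"dy": -0.048,"dz": -0.005,"ax": 0.0,"ay": 0.0,"az": 0.0,"grip": 0.0},
    {"dx": 0.0,"dy": -0.066,"dz": 0.0,"ax": 0.0,"ay": 0.0,"az": 0.0,"grip": 0.0},
    {"dx": 0.0,"dy": -0.085,"dz": 0.009,"ax": 0.0,"ay": 0.0,"az": 0.0,"grip": 0.0},
  ],
)

```text
time: 31.2
tool_pos: [0.52, 0.2139, 0.1631]
tcp_rot: [0.676, 0.737, 0.002, 0.001]
contact_force: [0.3, 0.3, 4.2]
grip_width: 0.0004
```

```bash
python3 - <<'E'
from h import *
planc(-.0275,-.045,.106)
o,d=snap('scene','s23.png')
E
```

```text
[0.46647158 0.21080187 0.106     ]
d [ 0.0014 -0.0539  0.0568] a [ 0.005  -0.0012 -0.0005] pos [0.52   0.2139 0.1631] t 31.2 w 0.0004
case [ 0.0261 -0.0465  0.1631]
```

View pics/s23.png

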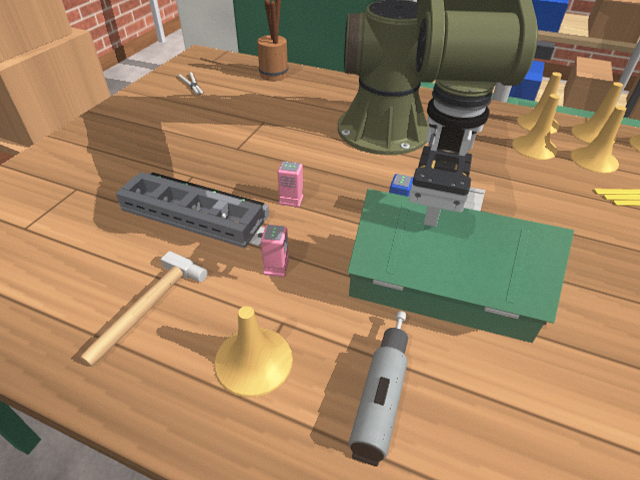

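Call:
drive_tool(
  targets=[
    {"dx": 0.0,"dy": -0.009,"dz": 0.004,"ax": 0.0,"ay": 0.0,"az": 0.0,"grip": 0.0},
    {"dx": 0.0,"dy": -0.022,"dz": 0.015,"ax": 0.0,"ay": 0.0,"az": 0.0,"grip": 0.0},
    {"dx": 0.0,"dy": -0.035,"dz": 0.0275,"ax": 0.0,"ay": 0.0,"az": 0.0,"grip": 0.0},
    {"dx": 0.0,"dy": -0.046,"dz": 0.041,"ax": 0.0,"ay": 0.0,"az": 0.0,"grip": 0.0},
    {"dx": 0.0,"dy": -0.054,"dz": 0.05,"ax": 0.0,"ay": 0.0,"az": 0.0,"grip": 0.0},
  ],
)

```text
time: 31.75
tool_pos: [0.4654, 0.2091, 0.11]
tcp_rot: [0.676, 0.737, 0.0, 0.0]
contact_force: [-0.2, 0.4, -0.2]
grip_width: 0.0007
```

```bash
python3 - <<'E'
from h import *
planc(-.05,-.045,.105)
E
```

```text
[0.44405493 0.20886701 0.105     ]
d [ 0.0016 -0.0213  0.005 ] a [ 0.0004 -0.0002 -0.0003] pos [0.4654 0.2091 0.11  ] t 31.75 w 0.0007
case [-0.0287 -0.0466  0.11  ]
```

Call:
drive_tool(
  targets=[
    {"dx": 0.0,"dy": -0.012,"dz": 0.0,"ax": 0.0,"ay": 0.0,"az": 0.0,"grip": 0.0},
    {"dx": 0.0,"dy": -0.021,"dz": 0.0,"ax": 0.0,"ay": 0.0,"az": 0.0,"grip": 0.0},
    {"dx": 0.0,"dy": -0.021,"dz": 0.003,"ax": 0.0,"ay": 0.0,"az": 0.0,"grip": 0.0},
    {"dx": 0.0,"dy": -0.021,"dz": 0.005,"ax": 0.0,"ay": 0.0,"az": 0.0,"grip": 0.0},
    {"dx": 0.0,"dy": -0.021,"dz": 0.006,"ax": 0.0,"ay": 0.0,"az": 0.0,"grip": 0.0},
  ],
)

```text
time: 32.25
tool_pos: [0.4452, 0.2075, 0.105]
tcp_rot: [0.676, 0.737, 0.0, 0.0]
contact_force: [-10.7, -4.5, 25.0]
grip_width: 0.0008
```

```bash
python3 - <<'E'
from h import *
planc(-.05,-.045,.105)
o,d=snap('scene','s24.png')
a=cv2.imread('pics/s24.png');cv2.imwrite('pics/s24c.png',cv2.resize(a[130:360,330:600],None,fx=2.6,fy=2.6))
E
```

```text
[0.44405493 0.20886701 0.105     ]
d [ 0.0014 -0.001   0.    ] a [ 0.0007 -0.0003 -0.0002] pos [0.4452 0.2075 0.105 ] t 32.25 w 0.0008
case [-0.049  -0.0464  0.105 ]
```

View pics/s24c.png

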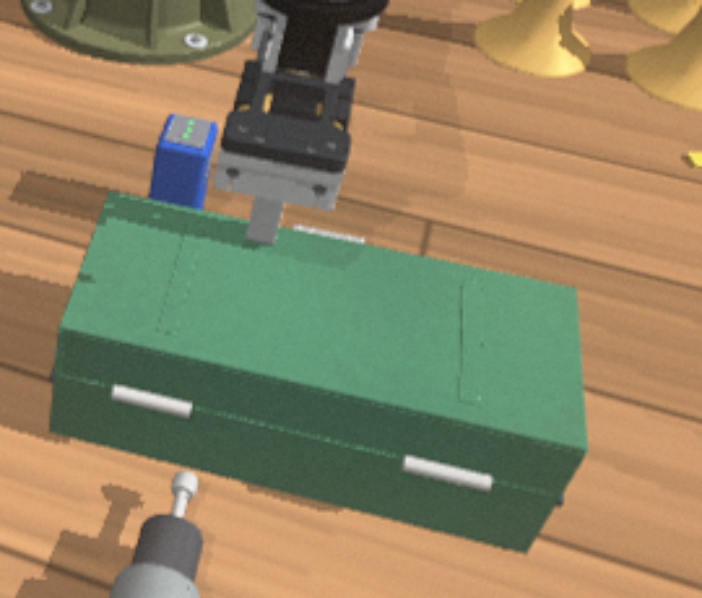

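Call:
drive_tool(
  targets=[
    {"dx": 0.0,"dy": 0.0,"dz": -0.025,"ax": 0.0,"ay": 0.0,"az": 0.0,"grip": 0.0},
    {"dx": 0.0,"dy": -0.02,"dz": -0.06,"ax": 0.0,"ay": 0.0,"az": 0.0,"grip": 0.0},
    {"dx": 0.0,"dy": -0.05,"dz": -0.08,"ax": 0.0,"ay": 0.0,"az": 0.0,"grip": 0.0},
    {"dx": 0.0,"dy": -0.05,"dz": -0.08,"ax": 0.0,"ay": 0.0,"az": 0.0,"grip": 0.0},
  ],
)

```text
time: 32.7
tool_pos: [0.3943, 0.2034, 0.1866]
tcp_rot: [0.676, 0.737, 0.002, 0.001]
contact_force: [0.4, -0.4, 0.4]
grip_width: 0.0005
```

```bash
python3 - <<'E'
from h import *
o,d=snap('wrist','w25.png');
o,d=snap('wrist','w25.png');
q=proj(o,d,[W(-.108,-.025,.07),W(-.108,.025,.07),W(-.074,.025,.07),W(-.074,-.025,.07)]);print(q)
print(robot.mark_of('wrist','clip_tip'))
planc(-.100,0,.12)
a=cv2.imread('pics/w25.png')
for p in q: cv2.circle(a,tuple(int(v) for v in p),3,(0,0,255),-1)
cv2.imwrite('pics/w25o.png',a)
E
```

```text
[[308.81680759 197.11824823]
 [308.36723664 122.28844544]
 [359.83798162 122.31619096]
 [358.14195477 197.12479727]]
[{'position': [161.4, 310.0], 'p': 0.64}]
[0.39037043 0.24940063 0.12      ]
d [ 0.0466 -0.001   0.0635] a [-0.      0.0001 -0.0002] pos [0.3953 0.2031 0.1835] t 32.85 w 0.0004
case [-0.099  -0.0466  0.1835]
```

View pics/w25o.png

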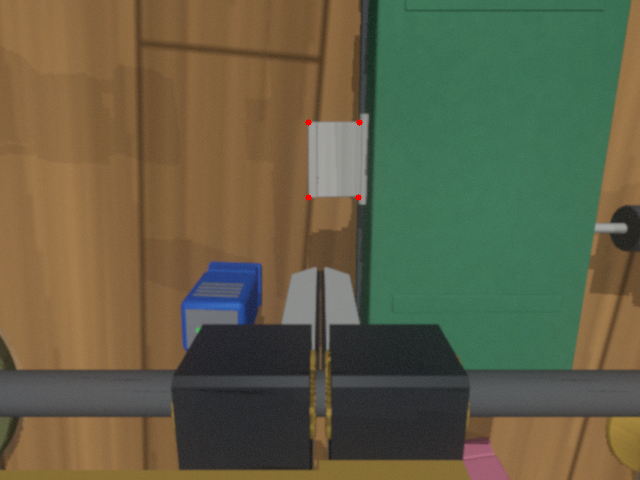

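Call:
drive_tool(
  targets=[
    {"dx": 0.046,"dy": -0.001,"dz": 0.0,"ax": 0.0,"ay": 0.0,"az": 0.0,"grip": 0.0},
    {"dx": 0.046,"dy": -0.001,"dz": 0.0,"ax": 0.0,"ay": 0.0,"az": 0.0,"grip": 0.0},
    {"dx": 0.046,"dy": -0.001,"dz": 0.05,"ax": 0.0,"ay": 0.0,"az": 0.0,"grip": 0.0},
    {"dx": 0.046,"dy": -0.001,"dz": 0.085,"ax": 0.0,"ay": 0.0,"az": 0.0,"grip": 0.0},
    {"dx": 0.046,"dy": -0.001,"dz": 0.1,"ax": 0.0,"ay": 0.0,"az": 0.0,"grip": 0.0},
  ],
)

```text
time: 33.35
tool_pos: [0.3887, 0.2477, 0.0798]
tcp_rot: [0.676, 0.737, -0.003, -0.001]
contact_force: [0.7, 0.6, 0.2]
grip_width: 0.0002
```

```bash
python3 - <<'E'
from h import *
planc(-.100,0,.05)
E
```

```text
[0.39037043 0.24940063 0.05      ]
d [0.0017 0.002  0.0298] a [-0.0055  0.0024 -0.0003] pos [0.3887 0.2477 0.0798] t 33.35 w 0.0002
case [-0.1018 -0.0016  0.0798]
```

Call:
drive_tool(
  targets=[
    {"dx": 0.0,"dy": 0.001,"dz": 0.006,"ax": 0.0,"ay": 0.0,"az": 0.0,"grip": 0.0},
    {"dx": 0.0,"dy": 0.001,"dz": 0.014,"ax": 0.0,"ay": 0.0,"az": 0.0,"grip": 0.0},
    {"dx": 0.0,"dy": 0.001,"dz": 0.022,"ax": 0.0,"ay": 0.0,"az": 0.0,"grip": 0.0},
    {"dx": 0.0,"dy": 0.001,"dz": 0.03,"ax": 0.0,"ay": 0.0,"az": 0.0,"grip": 0.0},
    {"dx": 0.0,"dy": 0.001,"dz": 0.036,"ax": 0.0,"ay": 0.0,"az": 0.0,"grip": 0.0},
  ],
)

```text
time: 33.85
tool_pos: [0.391, 0.249, 0.0477]
tcp_rot: [0.676, 0.737, 0.0, 0.0]
contact_force: [-0.7, -0.1, 3.3]
grip_width: 0.0006
```

```bash
python3 - <<'E'
from h import *
planc(-.09,0,.045)
E
```

```text
[0.40033339 0.25026057 0.045     ]
d [0.0005 0.0094 0.0027] a [ 0.0006 -0.0003 -0.0002] pos [0.391  0.249  0.0477] t 33.85 w 0.0006
case [-0.0994 -0.0005  0.0477]
```

Now lower a bit and push inward against the case front.

Call:
drive_tool(
  targets=[
    {"dx": 0.0,"dy": 0.0,"dz": 0.006,"ax": 0.0,"ay": 0.0,"az": 0.0,"grip": 0.0},
    {"dx": 0.0,"dy": 0.002,"dz": 0.01,"ax": 0.0,"ay": 0.0,"az": 0.0,"grip": 0.0},
    {"dx": 0.0,"dy": 0.004,"dz": 0.01,"ax": 0.0,"ay": 0.0,"az": 0.0,"grip": 0.0},
    {"dx": 0.0,"dy": 0.006,"dz": 0.01,"ax": 0.0,"ay": 0.0,"az": 0.0,"grip": 0.0},
    {"dx": 0.0,"dy": 0.008,"dz": 0.01,"ax": 0.0,"ay": 0.0,"az": 0.0,"grip": 0.0},
  ],
)

```text
time: 34.35
tool_pos: [0.3986, 0.2494, 0.0378]
tcp_rot: [0.676, 0.737, -0.0, -0.0]
contact_force: [-3.3, -0.3, -1.9]
grip_width: 0.0005
```

Call:
drive_tool(
  targets=[
    {"dx": 0.0,"dy": 0.001,"dz": 0.0,"ax": 0.0,"ay": 0.0,"az": 0.0,"grip": 0.0},
    {"dx": 0.0,"dy": 0.002,"dz": 0.0,"ax": 0.0,"ay": 0.0,"az": 0.0,"grip": 0.0},
  ],
)

```text
time: 34.55
tool_pos: [0.4007, 0.2497, 0.0379]
tcp_rot: [0.676, 0.737, -0.0, -0.0]
contact_force: [-3.3, -0.9, -1.5]
grip_width: 0.0003
```

```bash
python3 - <<'E'
from h import *
planc(-.09,0,.045)
E
```

```text
[0.40033339 0.25026057 0.045     ]
d [ 0.0006 -0.0003 -0.0071] a [-0.0003  0.0001 -0.0002] pos [0.4007 0.2497 0.0379] t 34.55 w 0.0003
case [-0.0897 -0.0006  0.0379]
```

Still moving (3 N hinge friction); keep pushing until the force climbs.

Call:
drive_tool(
  targets=[
    {"dx": 0.0,"dy": 0.001,"dz": 0.0,"ax": 0.0,"ay": 0.0,"az": 0.0,"grip": 0.0},
    {"dx": 0.0,"dy": 0.002,"dz": 0.0,"ax": 0.0,"ay": 0.0,"az": 0.0,"grip": 0.0},
    {"dx": 0.0,"dy": 0.003,"dz": 0.0,"ax": 0.0,"ay": 0.0,"az": 0.0,"grip": 0.0},
  ],
)

```text
time: 34.85
tool_pos: [0.4029, 0.2498, 0.0378]
tcp_rot: [0.676, 0.737, -0.001, -0.001]
contact_force: [-14.1, -1.0, 4.4]
grip_width: 0.0004
```

Call:
drive_tool(
  targets=[
    {"dx": 0.0,"dy": 0.001,"dz": 0.0,"ax": 0.0,"ay": 0.0,"az": 0.0,"grip": 0.0},
    {"dx": 0.0,"dy": 0.002,"dz": 0.0,"ax": 0.0,"ay": 0.0,"az": 0.0,"grip": 0.0},
  ],
)

```text
time: 35.05
tool_pos: [0.4033, 0.2498, 0.0377]
tcp_rot: [0.676, 0.737, -0.003, -0.002]
contact_force: [-27.8, -1.3, 16.1]
grip_width: 0.0009
```

Call:
drive_tool(
  targets=[
    {"dx": 0.0,"dy": -0.01,"dz": 0.0,"ax": 0.0,"ay": 0.0,"az": 0.0,"grip": 0.0},
    {"dx": 0.0,"dy": -0.04,"dz": 0.0,"ax": 0.0,"ay": 0.0,"az": 0.0,"grip": 0.0},
    {"dx": 0.0,"dy": -0.045,"dz": -0.04,"ax": 0.0,"ay": 0.0,"az": 0.0,"grip": 0.0},
    {"dx": 0.0,"dy": -0.045,"dz": -0.09,"ax": 0.0,"ay": 0.0,"az": 0.0,"grip": 0.0},
    {"dx": 0.0,"dy": -0.045,"dz": -0.14,"ax": 0.0,"ay": 0.0,"az": 0.0,"grip": 0.0},
  ],
)

```text
time: 35.55
tool_pos: [0.3609, 0.2462, 0.1802]
tcp_rot: [0.676, 0.737, 0.001, 0.0]
contact_force: [0.4, 0.1, 0.2]
grip_width: 0.0002
```

```bash
python3 - <<'E'
from h import *
o,d=snap('wrist','w26.png');o,d=snap('wrist','w26.png')
planc(-.15,-.3,.2)
o,d=snap('scene','s26.png')
E
```

```text
[ 0.36635375 -0.05378775  0.2       ]
d [-0.3005 -0.0229 -0.0172] a [ 0.0113 -0.0049 -0.0001] pos [0.3635 0.2477 0.1845] t 35.65 w 0.0007
case [-0.1269  0.0006  0.1845]
```

View pics/w26.png

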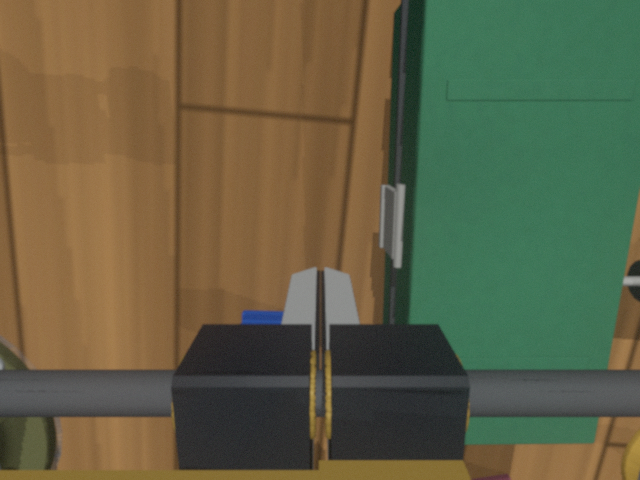

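View pics/s26.png

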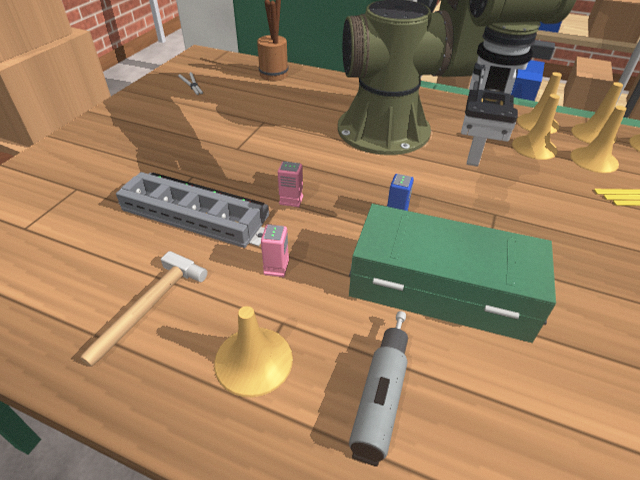

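```bash
python3 - <<'E'
from h import *
o,d=snap('wrist','w27.png')
for al in (1.2,1.35,1.5):
    print(al,[np.round(proj(o,d,W(-.074-.034*np.cos(al),y,.07-.034*np.sin(al)))[0],1) for y in(.025,-.025)])
print('lidtop',[np.round(proj(o,d,W(-.07,y,.105))[0],1) for y in(.025,-.025,-.155)])
a=cv2.imread('pics/w27.png');cv2.imwrite('pics/w27c.png',cv2.resize(a[150:300,340:440],None,fx=5,fy=4))
E
```

```text
1.2 [array([376. , 186.4]), array([374. , 250.3])]
1.35 [array([382.2, 186.1]), array([380. , 249.7])]
1.5 [array([388.8, 186. ]), array([386.3, 249.5])]
lidtop [array([418. , 202.5]), array([413.5, 280.9]), array([403.7, 455. ])]
```

View pics/w27c.png

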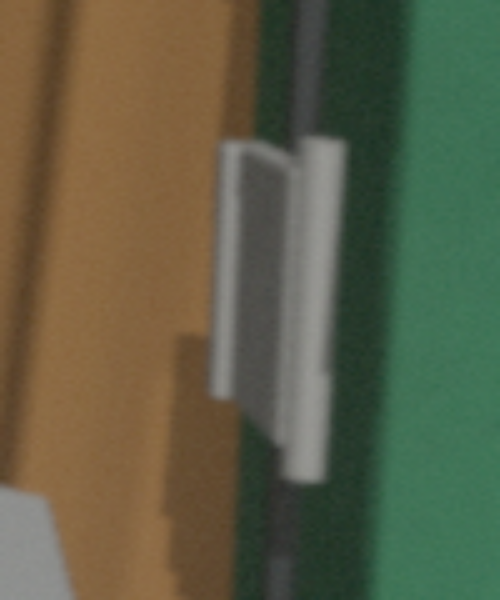

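Call:
drive_tool(
  targets=[
    {"dx": 0.0,"dy": 0.0,"dz": 0.03,"ax": -0.12,"ay": 0.0,"az": 0.0,"grip": 0.0},
    {"dx": 0.0,"dy": 0.0,"dz": 0.06,"ax": -0.25,"ay": 0.0,"az": 0.0,"grip": 0.0},
    {"dx": 0.0,"dy": 0.0,"dz": 0.1,"ax": -0.35,"ay": 0.0,"az": 0.0,"grip": 0.0},
    {"dx": 0.0,"dy": 0.0,"dz": 0.135,"ax": -0.35,"ay": 0.0,"az": 0.0,"grip": 0.0},
    {"dx": 0.0,"dy": 0.0,"dz": 0.142,"ax": -0.35,"ay": 0.0,"az": 0.0,"grip": 0.0},
  ],
)

```text
time: 36.25
tool_pos: [0.3584, 0.2449, 0.032]
tcp_rot: [0.666, 0.727, 0.125, 0.117]
contact_force: [0.2, -0.1, 0.0]
grip_width: 0.0006
```

```bash
python3 - <<'E'
from h import *
o=robot.get_obs();print(Cf(o['tool_pos']),R.from_quat(o['tcp_rot']).as_matrix().round(3))
Rm=R.from_quat(o['tcp_rot'])
for x in(-.1,-.09,-.08):print(x,Rm.inv().apply(W(x,0,.043)-o['tool_pos']))
E
```

```text
[-0.13222741 -0.00172877  0.03203594] [[-0.087  0.938  0.336]
 [ 0.996  0.083  0.026]
 [-0.003  0.337 -0.941]]
-0.1 [0.00166476 0.03404039 0.0005346 ]
-0.09 [0.00165605 0.04345529 0.00390501]
-0.08 [0.00164734 0.05287019 0.00727541]
```

Call:
drive_tool(
  targets=[
    {"dx": 0.0,"dy": 0.01,"dz": 0.0,"ax": 0.0,"ay": 0.0,"az": 0.0,"grip": 0.0},
    {"dx": 0.0,"dy": 0.01,"dz": 0.0,"ax": 0.0,"ay": 0.0,"az": 0.0,"grip": 0.0},
  ],
)

```text
time: 36.45
tool_pos: [0.3724, 0.2478, 0.0411]
tcp_rot: [0.666, 0.725, 0.129, 0.118]
contact_force: [0.1, 0.1, -0.0]
grip_width: 0.0005
```

```bash
python3 - <<'E'
from h import *
o=robot.get_obs();print(Cf(o['tool_pos']),o['contact_force'])
Rm=R.from_quat(o['tcp_rot'])
for x in(-.1,-.09,-.08):print(x,Rm.inv().apply(W(x,0,.042)-o['tool_pos']))
E
```

```text
[-1.18059735e-01 -5.84013000e-05  4.11101134e-02] [ 0.13833897  0.1489249  -0.02909541]
-0.1 [7.18329339e-05 1.72586940e-02 5.39274138e-03]
-0.09 [7.86704558e-05 2.66452521e-02 8.84128892e-03]
-0.08 [8.55079777e-05 3.60318102e-02 1.22898365e-02]
```

Call:
drive_tool(
  targets=[
    {"dx": 0.0,"dy": 0.01,"dz": 0.0035,"ax": 0.0,"ay": 0.0,"az": 0.0,"grip": 0.0},
    {"dx": 0.0,"dy": 0.017,"dz": 0.006,"ax": 0.0,"ay": 0.0,"az": 0.0,"grip": 0.0},
    {"dx": 0.0,"dy": 0.021,"dz": 0.0075,"ax": 0.0,"ay": 0.0,"az": 0.0,"grip": 0.0},
    {"dx": 0.0,"dy": 0.024,"dz": 0.0085,"ax": 0.0,"ay": 0.0,"az": 0.0,"grip": 0.0},
  ],
)

```text
time: 36.85
tool_pos: [0.3963, 0.2492, 0.0399]
tcp_rot: [0.666, 0.725, 0.128, 0.118]
contact_force: [0.0, 0.0, -0.3]
grip_width: 0.0003
```

Call:
drive_tool(
  targets=[
    {"dx": 0.0,"dy": 0.001,"dz": 0.0004,"ax": 0.0,"ay": 0.0,"az": 0.0,"grip": 0.0},
    {"dx": 0.0,"dy": 0.002,"dz": 0.0007,"ax": 0.0,"ay": 0.0,"az": 0.0,"grip": 0.0},
  ],
)

```text
time: 37.05
tool_pos: [0.3977, 0.2494, 0.0396]
tcp_rot: [0.666, 0.726, 0.128, 0.118]
contact_force: [-0.4, -0.7, -0.4]
grip_width: 0.0004
```

```bash
python3 - <<'E'
from h import *
o=robot.get_obs();print(Cf(o['tool_pos']),o['contact_force'])
E
```

```text
[-0.09267347 -0.00062787  0.03961655] [-0.42030407 -0.71862937 -0.39731103]
```

Call:
drive_tool(
  targets=[
    {"dx": 0.0,"dy": 0.0015,"dz": 0.0005,"ax": 0.0,"ay": 0.0,"az": 0.0,"grip": 0.0},
    {"dx": 0.0,"dy": 0.003,"dz": 0.001,"ax": 0.0,"ay": 0.0,"az": 0.0,"grip": 0.0},
  ],
)

```text
time: 37.25
tool_pos: [0.4009, 0.2498, 0.0397]
tcp_rot: [0.666, 0.726, 0.128, 0.118]
contact_force: [0.5, 0.2, 0.3]
grip_width: 0.0008
```

Call:
drive_tool(
  targets=[
    {"dx": 0.0,"dy": 0.001,"dz": 0.0004,"ax": 0.0,"ay": 0.0,"az": 0.0,"grip": 0.0},
    {"dx": 0.0,"dy": 0.002,"dz": 0.0007,"ax": 0.0,"ay": 0.0,"az": 0.0,"grip": 0.0},
  ],
)

```text
time: 37.45
tool_pos: [0.4031, 0.2499, 0.0397]
tcp_rot: [0.666, 0.726, 0.128, 0.118]
contact_force: [0.9, -0.4, -0.8]
grip_width: 0.0001
```

Call:
drive_tool(
  targets=[
    {"dx": 0.0,"dy": 0.001,"dz": 0.0004,"ax": 0.0,"ay": 0.0,"az": 0.0,"grip": 0.0},
    {"dx": 0.0,"dy": 0.002,"dz": 0.0007,"ax": 0.0,"ay": 0.0,"az": 0.0,"grip": 0.0},
    {"dx": 0.0,"dy": 0.003,"dz": 0.001,"ax": 0.0,"ay": 0.0,"az": 0.0,"grip": 0.0},
  ],
)

```text
time: 37.75
tool_pos: [0.4062, 0.2502, 0.0399]
tcp_rot: [0.666, 0.726, 0.128, 0.118]
contact_force: [0.2, 0.1, -0.3]
grip_width: 0.0007
```

Call:
drive_tool(
  targets=[
    {"dx": 0.0,"dy": 0.001,"dz": 0.0004,"ax": 0.0,"ay": 0.0,"az": 0.0,"grip": 0.0},
    {"dx": 0.0,"dy": 0.002,"dz": 0.0007,"ax": 0.0,"ay": 0.0,"az": 0.0,"grip": 0.0},
  ],
)

```text
time: 37.95
tool_pos: [0.4075, 0.2502, 0.0396]
tcp_rot: [0.666, 0.726, 0.127, 0.117]
contact_force: [-17.7, 1.6, 11.0]
grip_width: 0.0007
```

Call:
drive_tool(
  targets=[
    {"dx": 0.0,"dy": 0.001,"dz": 0.0004,"ax": 0.0,"ay": 0.0,"az": 0.0,"grip": 0.0},
    {"dx": 0.0,"dy": 0.001,"dz": 0.0004,"ax": 0.0,"ay": 0.0,"az": 0.0,"grip": 0.0},
  ],
)

```text
time: 38.15
tool_pos: [0.4077, 0.2502, 0.0394]
tcp_rot: [0.666, 0.726, 0.127, 0.117]
contact_force: [-22.4, -0.3, 16.9]
grip_width: 0.0003
```

Call:
drive_tool(
  targets=[
    {"dx": 0.0,"dy": -0.02,"dz": -0.007,"ax": 0.0,"ay": 0.0,"az": 0.0,"grip": 0.0},
    {"dx": 0.0,"dy": -0.04,"dz": -0.014,"ax": 0.0,"ay": 0.0,"az": 0.0,"grip": 0.0},
    {"dx": 0.0,"dy": -0.04,"dz": -0.06,"ax": 0.12,"ay": 0.0,"az": 0.0,"grip": 0.0},
    {"dx": 0.0,"dy": -0.04,"dz": -0.11,"ax": 0.25,"ay": 0.0,"az": 0.0,"grip": 0.0},
    {"dx": 0.0,"dy": -0.04,"dz": -0.15,"ax": 0.35,"ay": 0.0,"az": 0.0,"grip": 0.0},
  ],
)

```text
time: 38.65
tool_pos: [0.3208, 0.243, 0.1656]
tcp_rot: [0.676, 0.737, 0.001, -0.0]
contact_force: [0.2, -0.4, -1.2]
grip_width: 0.0001
```

```bash
python3 - <<'E'
from h import *
o,d=snap('wrist','w28.png');o,d=snap('wrist','w28.png')
for al in (1.35,1.5):
    print(al,[np.round(proj(o,d,W(-.074-.034*np.cos(al),y,.07-.034*np.sin(al)))[0],1) for y in(.025,-.025)])
cv2.imwrite('pics/w28c.png',cv2.resize(cv2.imread('pics/w28.png')[120:320,290:450],None,fx=4,fy=3))
o2,d2=snap('top','t28.png')
for y in(-.155,.155):
  for x in(-.07,.07): print('top',np.round(proj(o2,d2,W(x,y,.105))[0],1))
a=cv2.imread('pics/t28.png');cv2.imwrite('pics/t28c.png',cv2.resize(a[180:340,70:290],None,fx=3.5,fy=3.5))
print(Cf(robot.get_obs()['tool_pos']))
E
```

```text
1.35 [array([443.7, 187.8]), array([439. , 253.2])]
1.5 [array([450.4, 187.7]), array([445.4, 252.9])]
top [272.2 300. ]
top [266.1 228.9]
top [111.3 315.2]
top [107.  243.1]
[-0.16747356 -0.00028796  0.16590362]
```

View pics/w28c.png

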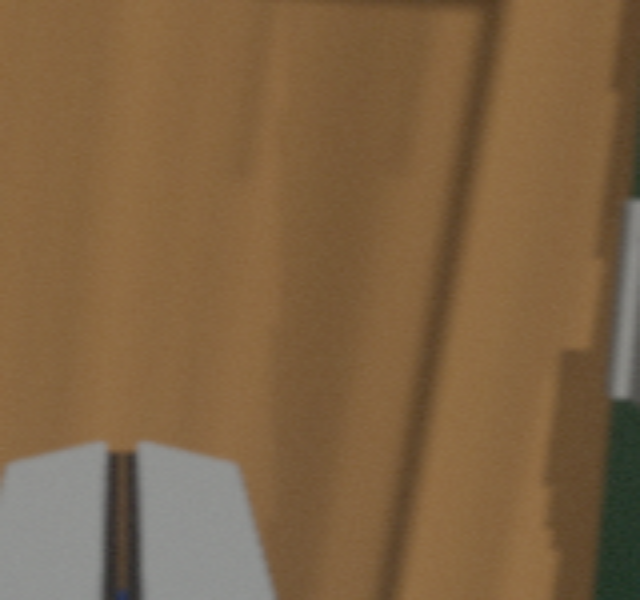

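View pics/t28c.png

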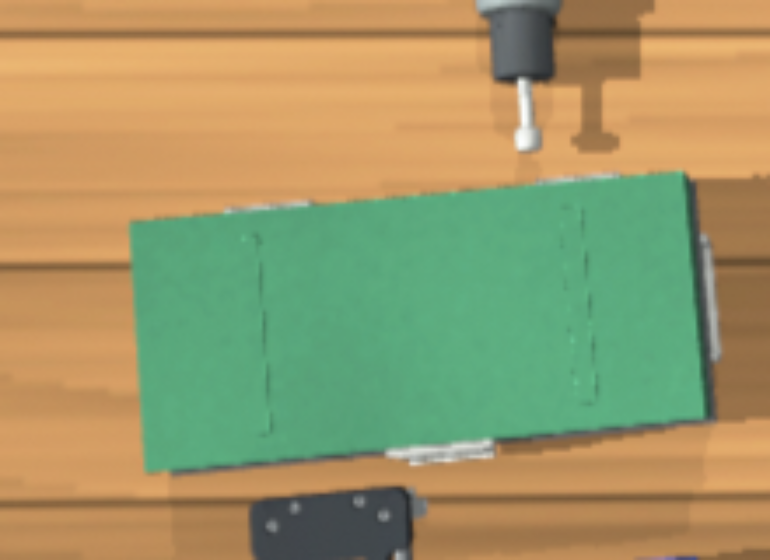

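```bash
python3 - <<'E'
from h import *
print(robot.job_done())
E
```

```text
the job is handed in; nothing more can be done
None
```

The job is handed in. All four battery packs that were there are in the case: packs 1 to 3, pulled straight up out of the charger, and the black pack5 from the bench. Pack4 was absent. The lid is shut and the clip is pressed down.

- **Packs:** before I closed the lid, the top camera showed all four standing in the case. A later look had the one nearest the charger turned slightly on its foot, still inside and upright.
- **Lid:** it took 25 N when pressed at 105 mm. Its corners in the last top picture agree with the shut-lid prediction to about 1 pixel.
- **Clip:** after my first press, the wrist picture left it unclear whether the clip was at 1.5 rad or slightly short, about 1.43 rad. I pressed again with the fingers tilted; it met a hard stop at about 22 N, and the last picture fits 1.5 rad.
- **Other things:** in the last scene picture, taken before the second clip press, the bell, hammer and grinder looked unmoved, and the pink and blue look-alikes were untouched. The robot was clear of everything at hand-in, at about 39 s.

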